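# Build a rock-core test column on a triaxial cell base

### The arm

A 7-joint arm with a two-finger parallel gripper is mounted at the origin on the work surface. World frame = base frame: x ahead of the robot, y to its left, z up, the work surface at z = 0. Lengths are in m, angles in rad, forces in N, time in s.
With the tool pointing down it reaches from about 0.425 to 0.975 m from the base axis. Payload 16.7 kg.
Tool frame: the origin (TCP) lies midway between the tips of the shut fingers; the grasp point (between the pads) lies arm.pinch_z behind it (arm.pinch_z is the distance from the TCP to the grasp point, in m); z points along the fingers, x is the direction in which the jaws open and shut, and the axes are right-handed (so a half turn about z gives the same grasp; the last joint's range is limited). The gripper opens to 85 mm and grips with 20 to 120 N. Pads are 22 mm wide; open, the fingers measure 114 mm over their backs; the gripper's body (76 mm by 85 mm) begins 54 mm behind the grasp point. The pads swing forward as they close: fully open they stand 13 mm farther back than shut.
Start: joints at [1.022, 0.426, 0.074, 1.606, -0.034, 1.111, -0.067], TCP at [0.263, -0.622, 0.231] pointing down, gripper open.
Joint ranges: [-2.85, 2.85], [-0.5, 2.14], [-1.23, 1.37], [0.21, 2.46], [-1.02, 4.16], [0.16, 2.05], [-2.73, 2.73]. Speed limits (rad/s): [1.89, 1.89, 2.39, 2.39, 3.01, 3.01, 3.01].

### API

Orientations are given as a unit quaternion [x, y, z, w].
In Python, from bench import monitor, vision, arm gives the robot as it stands. The module is installed in compiled form; this text tells all that it offers.
- The arm moves only by the tool jog_arm, never from a script. Its argument "moves" is a list of rows, each a list of 5 numbers: the closure, from 0 (fully open) to 1 (shut), then the shift along the world's x, y, z normalised to -1 to 1, where 1 is 0.1 m, then the turn about the world's z normalised to -1 to 1, where 1 is 45 degrees. In form: [[grip, x, y, z, twist], ...]. A call has 1 to 5 rows; each row is the pose to reach, as a shift and turn from the pose commanded when the call began; what a row does not reach only later rows make up. A row lasts 1/8 s, in which the tool goes at most 62.5 mm and 10.7 degrees, less where a joint would pass 70% of its speed; a pose out of reach is approached as far as the arm can. A call with a number of a shift or a turn outside -1 to 1 is refused whole. A call with a gripper value outside its range is refused whole. The fingers move at their own pace and stop on an object; the grip force is fixed at half the most. Time passes only in rows, so rows that repeat a pose let the fingers close. It gives the time, the measured TCP pose, the force and the opening at its end, in the units of the state.
- monitor.state(): the state, without advancing time (a new reading comes with each control period).
- vision.grab_frame(name): name is "side" or "top"; returns the picture (400x640x3 uint8, red, green, blue); there is no depth.
- vision.calibration(name): a dict with "mtx" (3x3 intrinsics, pixels), "world_to_cam" (4x4, takes a point from world to camera coordinates). Camera axes: x right, y up, looking along -z (the intrinsics and any distortion apply to the point x, -y, -z); pixel columns grow to the right and rows downward; lengths in m; the calibration is good to about 2 mm. A picture is of the moment at which its call begins. calibration takes no time and is no camera call.
- arm.sign_off(): hands the job in, once; it reports no verdict.
The state is a dict: "clock": time; "joints": joint angles; "qd": joint speeds; "joint_efforts": joint torques, N m; "tcp_pos": TCP position; "tcp_rot": TCP orientation; "contact_force": force on the tool from outside, world axes, zero at the start; "torque": the same for the moment, N m; "opening": opening from 0.0 (shut) to 1.0 (fully open).
Only numpy, scipy, OpenCV 4.12 (cv2) and the standard library are available. Lean on these libraries where they do the work, as an engineer would, in place of code of your own. Each camera call takes 0.05 s, during which the arm holds its last target.

### The job

Build up the test column on the cell base with the 38 mm steel pedestal: first the white ceramic disc, on it the tan sandstone core, then the small bronze disc (38 mm, like the core), and last the blue loading cap with its dimple up, all upright and centred on the pedestal. Lower each piece into place without dropping it, and leave the grey granite core, the wider bronze disc and the tin where they are.

Things in the scene. Friction and masses are not known exactly. Their poses are not given: they have to be found in the camera images.
- cell_38: the triaxial cell base to use, fixed to the bench: a round aluminium plate 150 mm across (top face at 20 mm, a bright step 104 mm across up to 24 mm) with a bright STEEL round pedestal 38 mm across standing in its middle, flat top 45 mm above the bench; three small brass drain valves stick out of its rim to 107 mm from the axis, at most 25 mm high. Origin on the bench on the pedestal's axis, z up.
- cell_50: the other cell base, not to be used: the same plate and valves, but a BLACK pedestal 50 mm across, also 45 mm high. Fixed to the bench. Origin on the bench on the pedestal's axis, z up.
- ceramic_disc: white ceramic disc, plain, 38 mm across, 10 mm thick, about 30 g, lying flat on the bench. Origin at the centre of its underside, z up along its axis; stands upright at the start, loose.
- sandstone_core: tan, speckled cylindrical rock core, 38 mm across, 76 mm tall, about 0.2 kg. Origin at the centre of its underside, z up along its axis; stands upright at the start, loose.
- bronze_disc: small brown speckled disc of porous bronze, 38 mm across, 10 mm thick, about 65 g, lying flat on the bench. Origin at the centre of its underside, z up along its axis; stands upright at the start, loose.
- top_cap: loading cap: a blue metal cylinder 38 mm across and 20 mm tall with two black rubber rings round its side (under 1 mm proud), and on top a bright steel boss 22 mm across and 12 mm tall with a dark dimple; 32 mm tall in all, about 85 g. Origin at the centre of its underside, z up along its axis; stands upright at the start, loose.
- granite_core: bystander: dark grey rock cylinder, 50 mm across, 50 mm tall, loose. Origin at the centre of its underside.
- wide_disc: bystander: porous bronze disc like the small one, but 50 mm across, 10 mm thick, loose. Origin at the centre of its underside.
- tin: bystander: closed round aluminium specimen tin, 57 mm across, 24 mm tall, loose. Origin at the centre of its underside.

How it is judged:
By the outcome, as a careful person would: the job done as asked, in the order asked, and still so for the second after the job is handed in, with the robot touching nothing.
It also fails if it takes over 131 s, if anything falls off the work surface, if the arm or the gripper's body presses on something with over 40 N, if the wrist force passes 120 N, or if a joint passes its speed limit or range.

## Working session

There is one attempt and no reset: what is moved stays moved. The work goes in short steps, Python scripts to look and compute and a tool call to move; the robot and the scene stay as the last step left them, time stands still between calls to the robot, and variables do not carry over. Pictures are saved under pics/ and viewed, and the job is handed in when it is done.

Besides the shell and the picture viewer there is one more tool, called after ">>>" by a JSON object that holds its "name" and its "arguments", one argument or row to a line. jog_arm: Moves the arm, as the interface text tells. Scaled input: -1 to 1 covers 0.1 m each way for a shift and 45 degrees each way for a turn. Its arguments: {"type":"object","properties":{"moves":{"type":"array"}},"required":["moves"]}

```bash
mkdir -p pics; ls
cat > h.py <<'E'
import numpy as np, cv2
from bench import monitor, vision, arm
def save(n,f):
    im=vision.grab_frame(n); cv2.imwrite('pics/'+f,im[:,:,::-1]); return im
def ray(n,u,v):
    c=vision.calibration(n);K=np.array(c['mtx']);T=np.array(c['world_to_cam']);R=T[:3,:3];t=T[:3,3]
    d=np.linalg.inv(K)@np.array([u,v,1.]); d=R.T@np.array([d[0],-d[1],-d[2]]); return -R.T@t,d
def plane(n,u,v,z):
    o,d=ray(n,u,v); return o+d*(z-o[2])/d[2]
def proj(n,p):
    c=vision.calibration(n);K=np.array(c['mtx']);T=np.array(c['world_to_cam'])
    q=T[:3,:3]@np.array(p)+T[:3,3]; q=K@np.array([q[0],-q[1],-q[2]]); return q[:2]/q[2]
E
python3 - <<'E'
from h import *
np.set_printoptions(precision=4,suppress=True)
for n in('side','top'):
    save(n,n+'0.png'); c=vision.calibration(n); print(c); print(ray(n,320,200))
print(monitor.state(),arm.pinch_z)
E
```

```text
pics
{'mtx': array([[370.1852,   0.    , 318.8569],
       [  0.    , 370.1852, 205.7586],
       [  0.    ,   0.    ,   1.    ]]), 'world_to_cam': array([[-0.956 , -0.2927,  0.0206,  0.5158],
       [ 0.2243, -0.6838,  0.6943, -0.15  ],
       [-0.1892,  0.6684,  0.7194, -0.8309],
       [ 0.    ,  0.    ,  0.    ,  1.    ]])}
(array([0.3695, 0.6038, 0.6912]), array([ 0.1897, -0.6799, -0.7085]))
{'mtx': array([[469.3154,   0.    , 313.5521],
       [  0.    , 469.3154, 190.4261],
       [  0.    ,   0.    ,   1.    ]]), 'world_to_cam': array([[-0.0231, -0.9997, -0.0111,  0.0146],
       [ 0.986 , -0.0246,  0.1647, -0.5487],
       [-0.1649, -0.0071,  0.9863, -1.0712],
       [ 0.    ,  0.    ,  0.    ,  1.    ]])}
(array([ 0.3648, -0.0066,  1.147 ]), array([ 0.1445, -0.0061, -0.9898]))
{'clock': 0.1, 'joints': array([ 1.0215,  0.4267,  0.0738,  1.6066, -0.0341,  1.1108, -0.0671]), 'qd': array([-0.0009, -0.0023, -0.0016, -0.0022, -0.001 ,  0.0003,  0.0019]), 'joint_efforts': array([  0.0066, -95.1537,   3.7701, -46.4402,   0.0195,   0.0066,
        -0.0001]), 'tcp_pos': array([ 0.2626, -0.6214,  0.2307]), 'tcp_rot': array([ 0.8334, -0.5526, -0.0005, -0.0003]), 'contact_force': array([ 0.0314,  0.0839, -0.3806]), 'torque': array([-0.0514, -0.0692,  0.0389]), 'opening': 1.0013829531601384} 0.0187
```

View pics/top0.png

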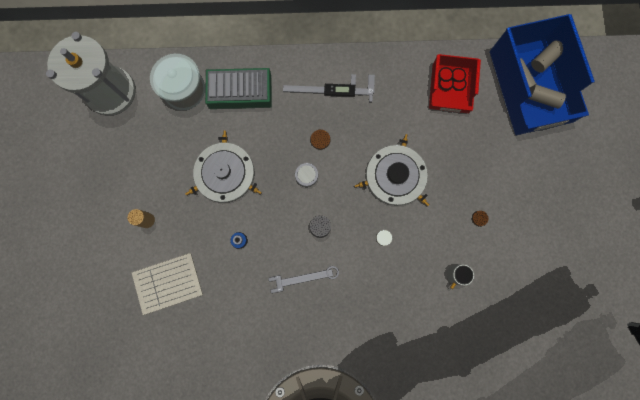

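View pics/side0.png

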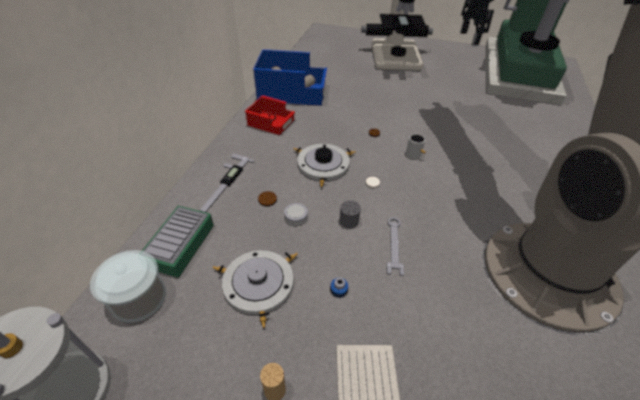

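The top view shows cell_38 at about (223,171), the core at (136,217), the cap at (238,240), the ceramic disc at (384,238) and the small bronze disc at (480,218). The bystanders are the wide disc at (320,139), the tin at (307,175) and the granite at (320,227). The side view agrees. Next I'll measure them.

```bash
cat > seg.py <<'E'
from h import *
import sys
def pieces(n,im,show=True):
    hsv=cv2.cvtColor(im,cv2.COLOR_RGB2HSV)
    H,S,V=cv2.split(hsv)
    masks={'bronze':(((H<12)&(S>120)&(V>40))),'tan':((H>=9)&(H<25)&(S>80)&(V>110)),'blue':((H>100)&(H<125)&(S>110)&(V>50)),'white':((S<40)&(V>185)),'bright':((S<40)&(V>130))}
    for k,m in masks.items():
        c,_=cv2.findContours(m.astype(np.uint8),cv2.RETR_EXTERNAL,cv2.CHAIN_APPROX_NONE)
        for q in c:
            a=cv2.contourArea(q)
            if a<60 or a>6000 or len(q)<6: continue
            e=cv2.fitEllipse(q); 
            print(n,k,'area',a,'ell',np.round(e[0],2),np.round(e[1],1),'bb',cv2.boundingRect(q))
if __name__=='__main__':
    for n in('top','side'):
        im=cv2.imread('pics/%s0.png'%n)[:,:,::-1].copy(); pieces(n,im)
E
python3 seg.py
python3 - <<'E'
import cv2,numpy as np
t=cv2.imread('pics/top0.png');s=cv2.imread('pics/side0.png')
def crop(i,u,v,r=22): return cv2.resize(i[v-r:v+r,u-r:u+r],(190,190),interpolation=cv2.INTER_NEAREST)
T=np.hstack([crop(t,136,217),crop(t,238,240),crop(t,384,238),crop(t,480,218)])
S=np.hstack([crop(s,273,377),crop(s,340,286),crop(s,372,182),crop(s,374,132)])
P=np.hstack([cv2.resize(t[131:211,183:263],(380,380)),cv2.resize(s[240:320,218:298],(380,380))])
cv2.imwrite('pics/crop1.png',np.vstack([T,S])); cv2.imwrite('pics/crop2.png',P)
E
```

```text
top bronze area 2402.5 ell [454.14  82.55] [52.4 62.6] bb (429, 54, 52, 59)
top tan area 184.0 ell [135.09 216.59] [14.8 16. ] bb (127, 209, 17, 17)
top blue area 169.0 ell [238.11 239.79] [14.5 15. ] bb (231, 232, 16, 16)
top blue area 4515.0 ell [546.31  74.63] [ 83.8 117.4] bb (503, 14, 92, 121)
top white area 151.5 ell [383.92 237.35] [13.7 14.3] bb (377, 230, 15, 15)
top bright area 319.0 ell [293.52 279.97] [12.4 68.5] bb (270, 270, 62, 22)
top bright area 2674.0 ell [166.19 283.56] [50.  74.9] bb (132, 253, 70, 62)
top bright area 176.5 ell [384.08 237.36] [14.8 15.3] bb (377, 230, 16, 16)
top bright area 364.5 ell [306.11 173.78] [21.3 21.9] bb (295, 163, 23, 23)
top bright area 2737.0 ell [396.72 174.26] [58.  60.1] bb (367, 145, 61, 60)
top bright area 2699.5 ell [222.81 171.64] [57.4 59.9] bb (193, 143, 60, 59)
top bright area 133.5 ell [299.84  88.27] [ 4.  60.9] bb (283, 86, 40, 6)
top bright area 86.0 ell [357.09  75.59] [23.1 38.9] bb (356, 76, 18, 18)
top bright area 1735.0 ell [173.96  76.35] [45.1 49. ] bb (150, 53, 49, 47)
top bright area 2173.5 ell [75.66 61.94] [
[... 1768 characters left out ...]
, 150, 35, 17)
side bright area 413.5 ell [374.58 167.06] [31.7 40.6] bb (353, 149, 41, 45)
side bright area 1033.5 ell [322.79 159.2 ] [32.4 50.7] bb (296, 142, 55, 35)
side bright area 65.0 ell [291.47 142.51] [17.3 23.9] bb (284, 130, 22, 26)
side bright area 571.0 ell [402.43 128.31] [29.5 38.4] bb (383, 108, 42, 43)
side bright area 96.0 ell [551.26  86.29] [13.3 30.4] bb (543, 82, 24, 14)
side bright area 71.5 ell [409.89  55.04] [19.1 24.9] bb (402, 45, 22, 20)
side bright area 2430.0 ell [588.33  47.9 ] [53.3 83.5] bb (556, 3, 63, 100)
side bright area 687.0 ell [497.23  40.66] [25.5 75.5] bb (481, 0, 30, 85)
side bright area 1509.0 ell [444.87  19.14] [41.1 58.4] bb (415, 0, 60, 44)
```

View pics/crop1.png

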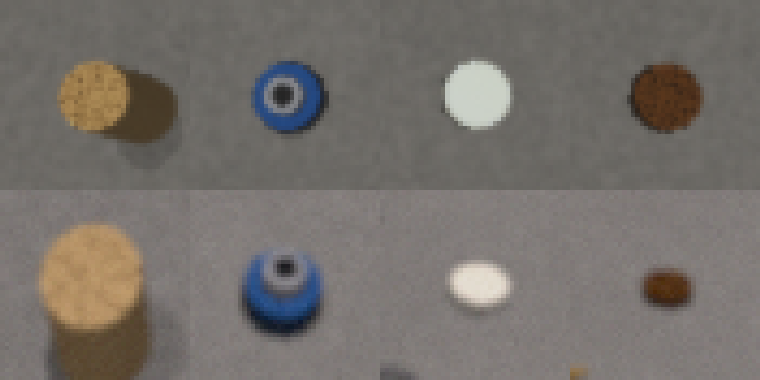

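View pics/crop2.png

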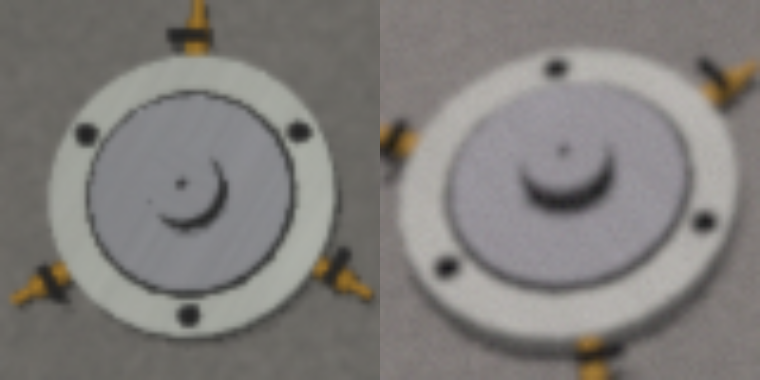

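Run:
```python
from h import *
np.set_printoptions(precision=4,suppress=True)
t=cv2.imread('pics/top0.png')[:,:,::-1].copy();s=cv2.imread('pics/side0.png')[:,:,::-1].copy()
hs=cv2.cvtColor(t,cv2.COLOR_RGB2HSV); print('bronze hsv',hs[218,480],hs[139,320],hs[232,400], 'step',hs[171,205],'dot',hs[169,218:224,2])
def fit(n,im,f,u,v,r=14):
    w=cv2.cvtColor(im,cv2.COLOR_RGB2HSV).astype(int); m=f(w[...,0],w[...,1],w[...,2]).astype(np.uint8)
    k=np.zeros_like(m);k[v-r:v+r,u-r:u+r]=1; m*=k
    c,_=cv2.findContours(m,0,1); c=max(c,key=cv2.contourArea); M=cv2.moments(c)
    e=cv2.fitEllipse(c); print(n,(u,v),e[0],e[1],(M['m10']/M['m00'],M['m01']/M['m00'])); return e
def rep(name,n,uv,z): print('   ',name,n,plane(n,uv[0],uv[1],z))
br=lambda H,S,V:(S>120)&((H<15)|(H>170))
wh=lambda H,S,V:(V>150)&(S<60)
tan=lambda H,S,V:(H>8)&(H<25)&(S>80)&(V>110)
for name,f,tu,su,z in(('bronze',br,(480,218),(374,132),.01),('ceramic',wh,(384,238),(372,182),.01),('core',tan,(135,217),(272,375),.076)):
    e=fit('top',t,f,*tu); rep(name,'top',e[0],z); print('  diam',np.array(e[1])/469*(1.147-z))
    e=fit('side',s,f,*su); rep(name,'side',e[0],z)
# pedestal
rep('dot','top',(220.4,169.0),.045); rep('dot','side',(256.2,271.1),.045)
rep('plate','top',(222.8,171.64),.02);rep('step','top',(222.5,171.1),.024)
# cap dimple
rep('dimple','top',(283/4.318-44+216-.5,95/4.318+218-.5),.032)
rep('dimple','top',(239.5-.0-1.5+0,239.4),.032)
rep('dimple','side',((285-190)/4.318+318-.5,(268-190)/4.318+264-.5),.032)
```

```text
bronze hsv [ 13 171  85] [ 13 162  85] [ 23  18 111] step [108   9 135] dot [137 132  79  65 109 132]
top (480, 218) (479.9599304199219, 217.942138671875) (14.031005859375, 14.608744621276855) (479.9634273772204, 217.944618599791)
    bronze top [ 0.4772 -0.3999  0.01  ]
  diam [0.034  0.0354]
side (374, 132) (374.24871826171875, 132.31719970703125) (5.991226673126221, 8.39087200164795) (374.40625, 132.47395833333331)
    bronze side [ 0.4762 -0.3946  0.01  ]
top (384, 238) (384.0311279296875, 237.2877197265625) (14.635347366333008, 14.757820129394531) (384.0327380952381, 237.2827380952381)
    ceramic top [ 0.4361 -0.1657  0.01  ]
  diam [0.0355 0.0358]
side (372, 182) (372.65277099609375, 180.90057373046875) (10.101470947265625, 14.129704475402832) (372.6575757575757, 180.89545454545456)
    ceramic side [ 0.4359 -0.1661  0.01  ]
top (135, 217) (135.08624267578125, 216.5858154296875) (14.836637496948242, 15.965807914733887) (135.08967391304347, 216.5778985507246)
    core top [0.4931 0.4133 0.076 ]
  diam [0.0339 0.0365]
side (272, 375) (271.6437072753906, 375.1182861328125) (22.5124568939209, 24.433246612548828) (271.6418604651163, 375.1279069767442)
    core side [0.4929 0.4155 0.076 ]
    dot top [0.6068 0.2241 0.045 ]
    dot side [0.6075 0.223  0.045 ]
    plate top [0.6056 0.2233 0.02  ]
    step top [0.6061 0.2233 0.024 ]
    dimple top [0.4378 0.1856 0.032 ]
    dimple top [0.4379 0.1833 0.032 ]
    dimple side [0.4384 0.1864 0.032 ]
```

>>> {"name": "jog_arm", "arguments": {
  "moves": [
    [0,0.4,1,0,0.5],
    [0,0.4,1,0,0.5],
    [0,0.4,1,0,0.5]
  ]
}}

```text
clock: 0.48
tcp_pos: [0.3046, -0.5187, 0.2314]
tcp_rot: [0.927, -0.376, 0.0, -0.001]
contact_force: [0.0, -0.4, -0.4]
opening: 1.002
```

>>> {"name": "jog_arm", "arguments": {
  "moves": [
    [0,0.4,1,0,0.5],
    [0,0.4,1,0,0.5],
    [0,0.4,1,0,0.5]
  ]
}}

```text
clock: 0.85
tcp_pos: [0.344, -0.4195, 0.2314]
tcp_rot: [0.982, -0.189, 0.0, -0.0]
contact_force: [-0.4, -0.2, -0.4]
opening: 1.0
```

>>> {"name": "jog_arm", "arguments": {
  "moves": [
    [0,0.4,1,0,0],
    [0,0.4,1,0,0],
    [0,0.4,1,0,0]
  ]
}}

```text
clock: 1.23
tcp_pos: [0.3838, -0.3201, 0.2314]
tcp_rot: [0.982, -0.191, 0.0, -0.0]
contact_force: [-1.0, -0.8, 0.4]
opening: 1.002
```

>>> {"name": "jog_arm", "arguments": {
  "moves": [
    [0,0.4,1,0,0],
    [0,0.4,1,0,0],
    [0,0.4,1,0,0]
  ]
}}

```text
clock: 1.6
tcp_pos: [0.4238, -0.2206, 0.2314]
tcp_rot: [0.982, -0.191, 0.0, -0.0]
contact_force: [-0.2, -0.2, 0.5]
opening: 1.001
```

>>> {"name": "jog_arm", "arguments": {
  "moves": [
    [0,0.12,0.55,-0.9,0],
    [0,0.12,0.55,-0.9,0],
    [0,0.12,0.55,-0.9,0]
  ]
}}

```text
clock: 1.98
tcp_pos: [0.4333, -0.1669, 0.139]
tcp_rot: [0.981, -0.192, -0.002, -0.0]
contact_force: [0.2, 0.8, 0.7]
opening: 1.002
```

>>> {"name": "jog_arm", "arguments": {
  "moves": [
    [0.4,0,0,-0.8,0],
    [0.4,0,0,-0.8,0],
    [0.4,0,0,-0.8,0],
    [0.4,0,0,-0.8,0]
  ]
}}

```text
clock: 2.48
tcp_pos: [0.4355, -0.1681, 0.0625]
tcp_rot: [0.981, -0.193, 0.001, 0.0]
contact_force: [-0.1, -1.3, -0.0]
opening: 0.597
```

Run:
```python
from h import *
t=save('top','t1.png');s=save('side','s1.png')
c=lambda i,u,v:cv2.resize(i[v-40:v+40,max(0,u-50):u+50],(400,320),interpolation=cv2.INTER_CUBIC)
cv2.imwrite('pics/c1.png',np.hstack([c(t,384,238),c(s,372,182)])[:,:,::-1])
print(monitor.state()['tcp_pos'],monitor.state()['opening'])
```

```text
[ 0.43546927 -0.16767366  0.06259776] 0.5987141660979323
```

View pics/c1.png

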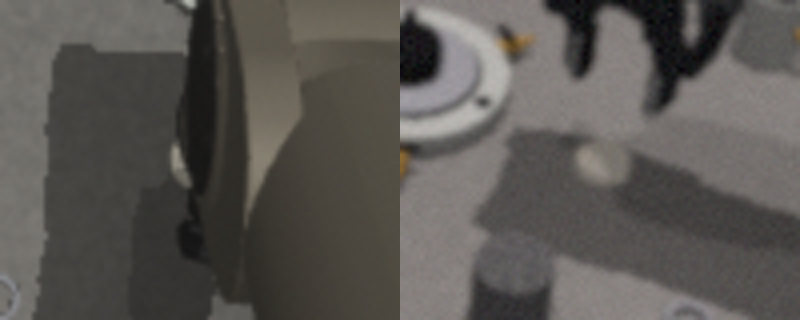

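Side crop: the tips are at about (578,68) and (655,105), straddling the disc at (603,160). I'll descend now.

>>> {"name": "jog_arm", "arguments": {
  "moves": [
    [0.4,0,0.01,-0.25,0],
    [0.4,0,0.01,-0.5,0],
    [0.4,0,0.01,-0.5,0],
    [0.4,0,0.01,-0.5,0]
  ]
}}

```text
clock: 3.08
tcp_pos: [0.4354, -0.166, 0.0124]
tcp_rot: [0.981, -0.192, 0.001, 0.0]
contact_force: [-0.4, -0.7, 1.2]
opening: 0.601
```

>>> {"name": "jog_arm", "arguments": {
  "moves": [
    [0.4,0,0,-0.08,0],
    [0.4,0,0,-0.08,0],
    [0.4,0,0,-0.08,0]
  ]
}}

```text
clock: 3.45
tcp_pos: [0.4348, -0.1658, 0.0035]
tcp_rot: [0.981, -0.192, 0.0, 0.0]
contact_force: [0.7, -0.5, 0.8]
opening: 0.597
```

Run:
```python
from h import *
s=save('side','s2.png')
cv2.imwrite('pics/c2.png',cv2.resize(s[140:220,320:440],(780,520),interpolation=cv2.INTER_CUBIC)[:,:,::-1])
print(monitor.state())
```

```text
{'clock': 3.5, 'joints': array([ 0.46400333,  0.45848665, -0.28045744,  2.21586693,  0.25989755,
        0.49689099, -0.40401654]), 'qd': array([ 5.27162023e-04, -1.83645690e-04, -1.11311717e-03, -7.98663796e-04,
       -3.78165064e-05, -9.19677956e-04,  3.20282466e-04]), 'joint_efforts': array([-1.20890373e-02, -7.55918097e+01, -2.79788241e+00, -2.38214475e+01,
        1.20497524e-02,  2.04475175e-03, -4.54146029e-04]), 'tcp_pos': array([ 0.43479279, -0.16576373,  0.00347304]), 'tcp_rot': array([ 9.81468589e-01, -1.91623077e-01,  7.61910774e-05, -1.34975740e-06]), 'contact_force': array([0.58022508, 0.41593099, 0.33202001]), 'torque': array([-0.01569631,  0.00648293, -0.00559077]), 'opening': 0.5978508236438036}
```

View pics/c2.png

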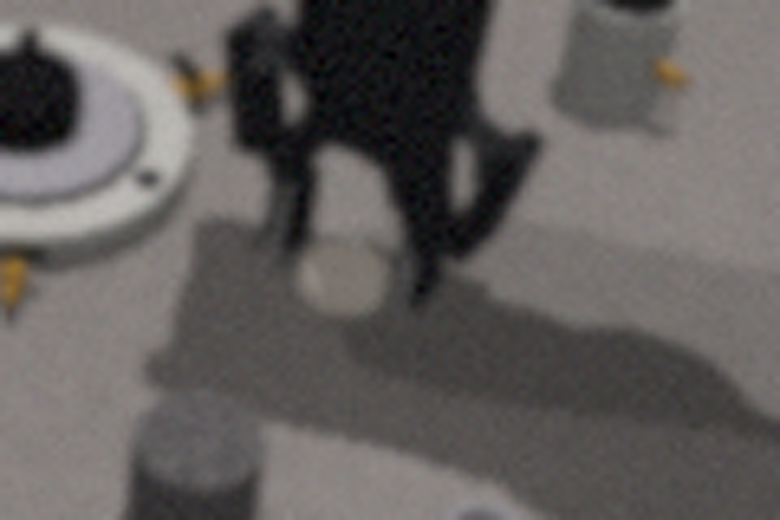

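The disc sits between the tips: crop tips are at (290,245) and (415,305), the disc at (345,280). I'll go a little lower with a force check, then close.

>>> {"name": "jog_arm", "arguments": {
  "moves": [
    [0.4,0,0,-0.03,0],
    [0.4,0,0,-0.03,0]
  ]
}}

```text
clock: 3.75
tcp_pos: [0.4346, -0.1657, 0.0001]
tcp_rot: [0.981, -0.192, -0.0, -0.0]
contact_force: [0.1, 0.3, 0.5]
opening: 0.597
```

>>> {"name": "jog_arm", "arguments": {
  "moves": [
    [0.6,0,0,0,0],
    [0.6,0,0,0,0],
    [0.6,0,0,0,0],
    [0.6,0,0,0,0]
  ]
}}

```text
clock: 4.25
tcp_pos: [0.4346, -0.1657, 0.0006]
tcp_rot: [0.981, -0.192, -0.0, 0.0]
contact_force: [-3.3, 1.3, 10.2]
opening: 0.415
```

>>> {"name": "jog_arm", "arguments": {
  "moves": [
    [0.5,0,0,0.012,0],
    [0.8,0,0,0.012,0],
    [0.8,0,0,0.012,0],
    [0.8,0,0,0.012,0],
    [0.8,0,0,0.012,0]
  ]
}}

```text
clock: 4.88
tcp_pos: [0.4348, -0.1658, 0.0021]
tcp_rot: [0.981, -0.192, 0.0, 0.0]
contact_force: [-4.3, 2.5, 18.2]
opening: 0.409
```

>>> {"name": "jog_arm", "arguments": {
  "moves": [
    [0.8,0,0,0.3,0],
    [0.8,0,0,1,0],
    [0.8,0,0,1,0],
    [0.8,0,0,1,0]
  ]
}}

```text
clock: 5.38
tcp_pos: [0.4348, -0.166, 0.1019]
tcp_rot: [0.981, -0.192, 0.001, 0.0]
contact_force: [-0.5, 0.0, -1.3]
opening: 0.403
```

Run:
```python
from h import *
s=save('side','s3.png')
cv2.imwrite('pics/c3.png',cv2.resize(s[100:220,320:480],(780,585),interpolation=cv2.INTER_CUBIC)[:,:,::-1])
print(monitor.state()['tcp_pos'],monitor.state()['opening'])
```

```text
[ 0.43432045 -0.16579274  0.10100384] 0.40904933333753596
```

View pics/c3.png

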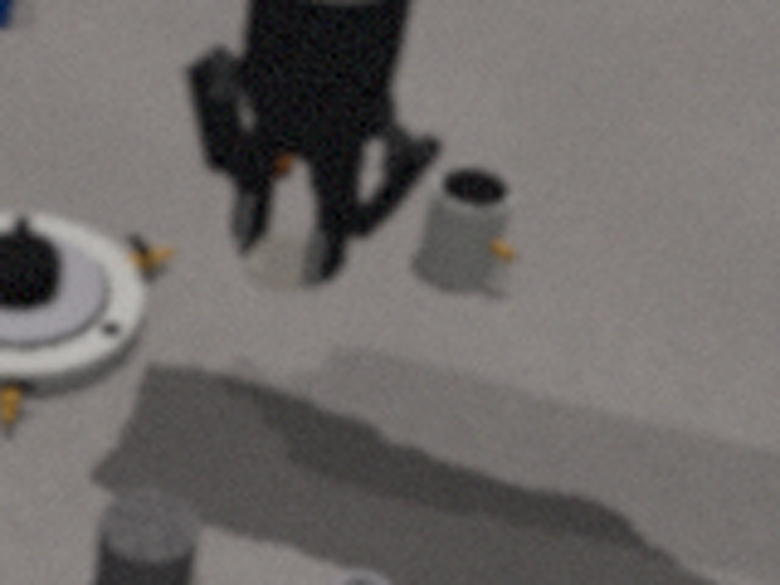

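The disc is held at crop (285,262) and looks level. Moving to the cell.

>>> {"name": "jog_arm", "arguments": {
  "moves": [
    [0.8,0.43,0.97,0.2,0],
    [0.8,0.43,0.97,0.2,0],
    [0.8,0.43,0.97,0.2,0]
  ]
}}

```text
clock: 5.8
tcp_pos: [0.4785, -0.0653, 0.1206]
tcp_rot: [0.982, -0.189, -0.0, -0.001]
contact_force: [-0.8, -0.4, -1.3]
opening: 0.406
```

>>> {"name": "jog_arm", "arguments": {
  "moves": [
    [0.8,0.43,0.97,0,0],
    [0.8,0.43,0.97,0,0],
    [0.8,0.43,0.97,0,0]
  ]
}}

```text
clock: 6.18
tcp_pos: [0.5207, 0.031, 0.1199]
tcp_rot: [0.982, -0.19, -0.001, -0.0]
contact_force: [0.5, -0.2, -1.4]
opening: 0.407
```

>>> {"name": "jog_arm", "arguments": {
  "moves": [
    [0.8,0.43,0.97,0,0],
    [0.8,0.43,0.97,0,0],
    [0.8,0.43,0.97,0,0]
  ]
}}

```text
clock: 6.55
tcp_pos: [0.5635, 0.1274, 0.1199]
tcp_rot: [0.982, -0.19, -0.001, -0.0]
contact_force: [-0.8, -1.3, -2.0]
opening: 0.407
```

>>> {"name": "jog_arm", "arguments": {
  "moves": [
    [0.8,0.43,0.97,0,0],
    [0.8,0.43,0.97,0,0],
    [0.8,0.43,0.97,0,0],
    [0.8,0.43,0.97,0,0]
  ]
}}

```text
clock: 7.05
tcp_pos: [0.6062, 0.2199, 0.1202]
tcp_rot: [0.981, -0.192, -0.001, 0.001]
contact_force: [-0.3, 0.5, -0.4]
opening: 0.408
```

>>> {"name": "jog_arm", "arguments": {
  "moves": [
    [0.8,0,0.03,-0.4,0],
    [0.8,0,0.03,-0.55,0],
    [0.8,0,0.03,-0.55,0],
    [0.8,0,0.03,-0.55,0],
    [0.8,0,0.03,-0.55,0]
  ]
}}

```text
clock: 7.68
tcp_pos: [0.6073, 0.2253, 0.0676]
tcp_rot: [0.981, -0.192, 0.001, -0.0]
contact_force: [0.1, -0.0, -0.4]
opening: 0.406
```

Run:
```python
from h import *
s=save('side','s4.png');t=save('top','t4.png')
c=lambda i,u,v:cv2.resize(i[v-45:v+45,u-60:u+60],(400,300),interpolation=cv2.INTER_CUBIC)
cv2.imwrite('pics/c4.png',np.hstack([c(t,223,171),c(s,258,274)])[:,:,::-1])
for i in range(3): vision.grab_frame('top'); print(monitor.state()['tcp_pos'],monitor.state()['opening'])
```

```text
[0.60698585 0.2253358  0.06714924] 0.40624412616366473
[0.6068783  0.22531277 0.0669406 ] 0.4035394219443459
[0.6068324  0.22532289 0.06683952] 0.40580215295702904
```

View pics/c4.png

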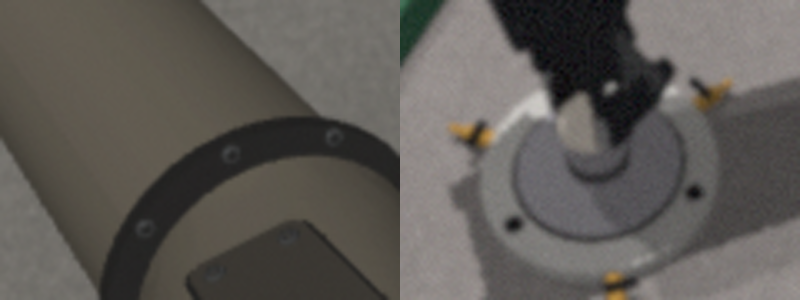

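Run:
```python
from h import *
s=cv2.imread('pics/s4.png')
im=cv2.resize(s[250:305,230:290],(720,660)[:2],interpolation=cv2.INTER_CUBIC)
im=cv2.convertScaleAbs(im,alpha=1.4)
a=np.linspace(0,2*np.pi,60)
def circ(x,y,z,col,r=.019):
    for q in a:
        p=(proj('side',(x+r*np.cos(q),y+r*np.sin(q),z))-[230,250]+.5)*12
        cv2.circle(im,(int(p[0]),int(p[1])),2,col,-1)
circ(.6068,.2238,.045,(0,255,0)); circ(.6068,.2253,.0755,(0,0,255)); circ(.6068,.2253,.0655,(255,0,0))
cv2.imwrite('pics/c5.png',cv2.resize(im,(640,586)))
```

```text
(no output)
```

View pics/c5.png

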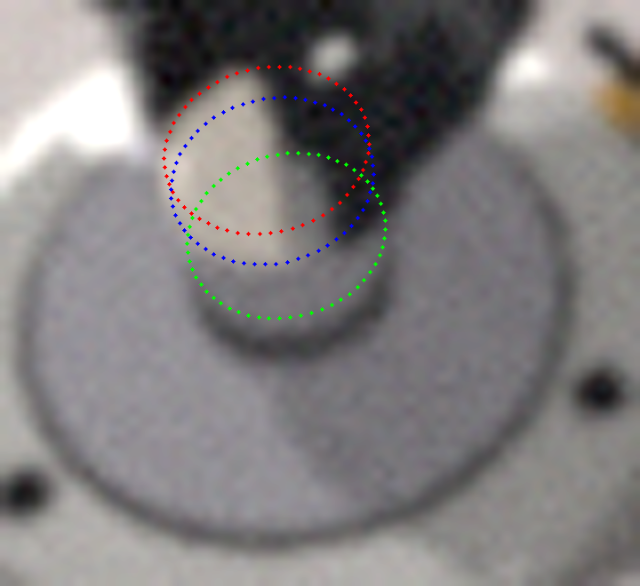

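The held disc matches its predicted outline, and so does the pedestal. I'll correct y by -1.5 mm and lower with force checks.

>>> {"name": "jog_arm", "arguments": {
  "moves": [
    [0.8,0,-0.015,-0.08,0],
    [0.8,0,-0.015,-0.16,0],
    [0.8,0,-0.015,-0.17,0],
    [0.8,0,-0.015,-0.17,0],
    [0.8,0,-0.015,-0.17,0]
  ]
}}

```text
clock: 8.55
tcp_pos: [0.6068, 0.2239, 0.0497]
tcp_rot: [0.981, -0.192, 0.0, -0.0]
contact_force: [0.8, 0.3, 0.1]
opening: 0.405
```

>>> {"name": "jog_arm", "arguments": {
  "moves": [
    [0.8,0,0,-0.015,0],
    [0.8,0,0,-0.015,0],
    [0.8,0,0,-0.015,0]
  ]
}}

```text
clock: 8.93
tcp_pos: [0.6067, 0.2237, 0.048]
tcp_rot: [0.981, -0.192, 0.0, -0.0]
contact_force: [-0.3, 0.4, -0.5]
opening: 0.403
```

>>> {"name": "jog_arm", "arguments": {
  "moves": [
    [0.8,0,0,-0.01,0],
    [0.8,0,0,-0.01,0],
    [0.8,0,0,-0.01,0]
  ]
}}

```text
clock: 9.3
tcp_pos: [0.6068, 0.2238, 0.0473]
tcp_rot: [0.981, -0.192, 0.0, -0.0]
contact_force: [-2.2, -1.8, 5.8]
opening: 0.409
```

>>> {"name": "jog_arm", "arguments": {
  "moves": [
    [0.8,0,0,-0.006,0],
    [0.8,0,0,-0.006,0],
    [0.8,0,0,-0.006,0]
  ]
}}

```text
clock: 9.68
tcp_pos: [0.6068, 0.2238, 0.0472]
tcp_rot: [0.981, -0.192, 0.0, -0.0]
contact_force: [-5.2, -2.4, 14.4]
opening: 0.41
```

Contact made at TCP z = 0.047, as expected. Releasing gently, then lifting straight up.

>>> {"name": "jog_arm", "arguments": {
  "moves": [
    [0.5,0,0,0.004,0],
    [0.4,0,0,0.004,0],
    [0.2,0,0,0.004,0],
    [0.2,0,0,0.004,0]
  ]
}}

```text
clock: 10.18
tcp_pos: [0.6066, 0.2237, 0.0467]
tcp_rot: [0.981, -0.192, -0.0, 0.0]
contact_force: [-0.0, 0.6, -0.4]
opening: 0.798
```

>>> {"name": "jog_arm", "arguments": {
  "moves": [
    [0,0,0,0.1,0],
    [0,0,0,0.4,0],
    [0,0,0,1,0],
    [0,0,0,1,0]
  ]
}}

```text
clock: 10.68
tcp_pos: [0.609, 0.2251, 0.1522]
tcp_rot: [0.981, -0.192, 0.003, -0.002]
contact_force: [-0.0, 0.4, -1.3]
opening: 1.0
```

>>> {"name": "jog_arm", "arguments": {
  "moves": [
    [0,-0.55,0.95,0,0],
    [0,-0.55,0.95,0,0],
    [0,-0.55,0.95,0,0]
  ]
}}

```text
clock: 11.05
tcp_pos: [0.549, 0.3229, 0.1472]
tcp_rot: [0.982, -0.189, -0.0, -0.001]
contact_force: [0.0, -2.5, 1.1]
opening: 1.0
```

```bash
cat > chk.py <<'E'
from h import *
import sys
k=sys.argv[1]
s=save('side','s%s.png'%k);t=save('top','t%s.png'%k)
c=lambda i,u,v:cv2.resize(i[v-32:v+32,u-32:u+32],(390,390),interpolation=cv2.INTER_CUBIC)
v0=int(sys.argv[2]) if len(sys.argv)>2 else 0
cv2.imwrite('pics/c%s.png'%k,np.hstack([c(t,222,170),c(s,257,272-v0)])[:,:,::-1])
print(monitor.state()['tcp_pos'],monitor.state()['opening'])
E
python3 chk.py 6
```

```text
[0.55160114 0.31876315 0.14679371] 1.0005348338822082
```

View pics/c6.png

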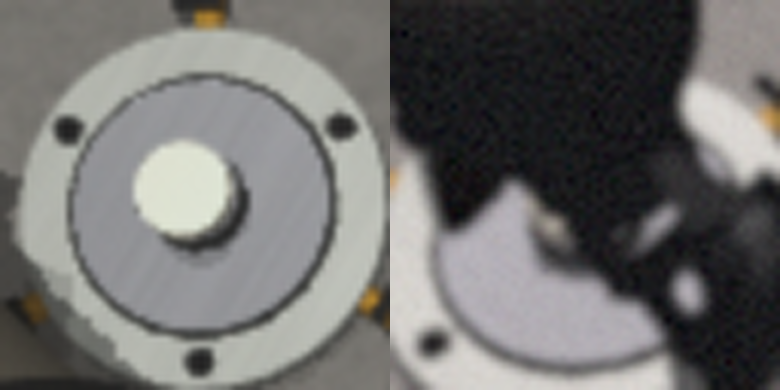

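The ceramic disc is on the pedestal: top view crop centre is about (184,187), concentric once parallax is allowed for. I'll measure that, then continue to the core.

Run:
```python
from h import *
t=cv2.imread('pics/t6.png')[:,:,::-1].copy()
h=cv2.cvtColor(t,cv2.COLOR_RGB2HSV)
m=((t.min(2)>195)).astype(np.uint8);k=np.zeros_like(m);k[155:185,205:238]=1
c,_=cv2.findContours(m*k,0,1);c=max(c,key=cv2.contourArea);e=cv2.fitEllipse(c);print(e,plane('top',*e[0],.055))
g=cv2.GaussianBlur(t[...,1],(0,0),.5)
# plate outer ring: brightness
m=((t.min(2)>135)&(cv2.boxFilter(h[...,1].astype(np.uint8),-1,(1,1))<50)).astype(np.uint8);k[:]=0;k[138:203,190:257]=1
print(plane('top',222.8,171.64,.02))
```

```text
((219.24488830566406, 168.40707397460938), (13.423913955688477, 14.22937297821045), 77.32621765136719) [0.6061599  0.22476478 0.055     ]
[0.60555262 0.22334721 0.02      ]
```

>>> {"name": "jog_arm", "arguments": {
  "moves": [
    [0,-0.57,0.93,-0.1,0],
    [0,-0.57,0.93,-0.1,0],
    [0,-0.57,0.93,-0.1,0],
    [0,-0.57,0.93,-0.1,0],
    [0,-0.57,0.93,-0.1,0]
  ]
}}

```text
clock: 11.78
tcp_pos: [0.4962, 0.41, 0.1368]
tcp_rot: [0.981, -0.193, 0.0, 0.0]
contact_force: [-0.3, 0.4, 0.5]
opening: 0.999
```

>>> {"name": "jog_arm", "arguments": {
  "moves": [
    [0,-0.03,0.04,-0.2,0],
    [0,-0.03,0.04,-0.5,0],
    [0,-0.03,0.04,-0.5,0],
    [0,-0.03,0.04,-0.5,0],
    [0,-0.03,0.04,-0.5,0]
  ]
}}

```text
clock: 12.4
tcp_pos: [0.4922, 0.4161, 0.0878]
tcp_rot: [0.981, -0.192, 0.0, -0.001]
contact_force: [0.5, 0.1, 0.3]
opening: 0.999
```

Run:
```python
from h import *
s=save('side','s7.png');t=save('top','t7.png')
c=lambda i,u,v:cv2.resize(i[v-40:v+24,max(0,u-32):u+32],(390,390),interpolation=cv2.INTER_CUBIC)
cv2.imwrite('pics/c7.png',np.hstack([c(t,135,217),c(s,272,375)])[:,:,::-1])
print(monitor.state()['tcp_pos'],monitor.state()['opening'])
```

```text
[0.49209704 0.41599841 0.08769755] 0.9996156387229644
```

View pics/c7.png

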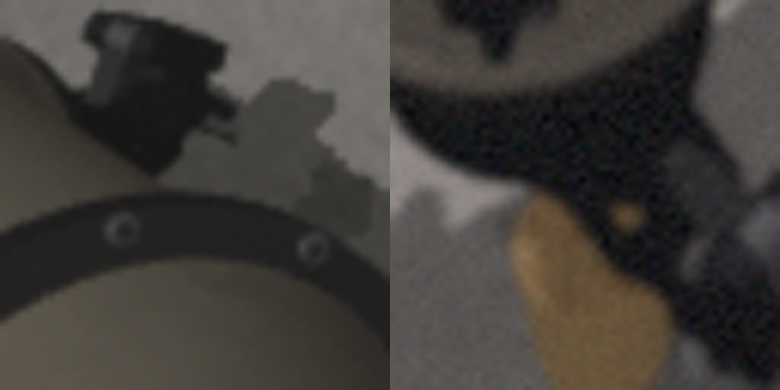

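The core stands between the open fingers in the side view, around crop (590,300). Fine-adjust, descend, grip.

>>> {"name": "jog_arm", "arguments": {
  "moves": [
    [0,0.01,-0.02,0,0],
    [0,0.01,-0.02,-0.3,0],
    [0,0.01,-0.02,-0.63,0],
    [0,0.01,-0.02,-0.63,0],
    [0,0.01,-0.02,-0.63,0]
  ]
}}

```text
clock: 13.12
tcp_pos: [0.4931, 0.4142, 0.025]
tcp_rot: [0.981, -0.192, 0.0, -0.0]
contact_force: [0.6, 0.6, 1.1]
opening: 0.999
```

>>> {"name": "jog_arm", "arguments": {
  "moves": [
    [0.5,0,0,0,0],
    [0.8,0,0,0,0],
    [0.8,0,0,0,0],
    [0.8,0,0,0,0],
    [0.8,0,0,0,0]
  ]
}}

```text
clock: 13.75
tcp_pos: [0.493, 0.4139, 0.0246]
tcp_rot: [0.981, -0.192, 0.0, -0.0]
contact_force: [-1.8, -2.3, 8.1]
opening: 0.431
```

>>> {"name": "jog_arm", "arguments": {
  "moves": [
    [0.8,0,0,0.2,0],
    [0.8,0,0,0.6,0],
    [0.8,0,0,1,0],
    [0.8,0,0,1,0],
    [0.8,0,0,1,0]
  ]
}}

```text
clock: 14.38
tcp_pos: [0.4927, 0.4135, 0.1242]
tcp_rot: [0.981, -0.192, 0.0, -0.0]
contact_force: [-0.4, -0.1, -2.5]
opening: 0.431
```

Run:
```python
from h import *
s=save('side','s8.png');t=save('top','t8.png')
cv2.imwrite('pics/c8.png',cv2.resize(np.hstack([t[130:290,80:240],s[240:400,180:340]]),(780,390))[:,:,::-1])
print(monitor.state()['tcp_pos'],monitor.state()['opening'],monitor.state()['contact_force'])
```

```text
[0.49228416 0.41325256 0.12304704] 0.43136323714257335 [-0.43399696 -0.45220569 -2.77825026]
```

View pics/c8.png

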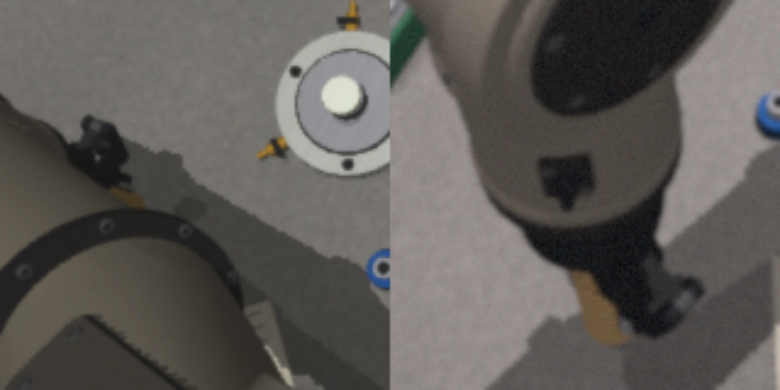

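The core is held upright (side crop about (600,310)) and the force reading shows its weight. Moving back to the cell.

>>> {"name": "jog_arm", "arguments": {
  "moves": [
    [0.8,0.57,-0.95,0,0],
    [0.8,0.57,-0.95,0,0],
    [0.8,0.57,-0.95,0,0],
    [0.8,0.57,-0.95,0,0]
  ]
}}

```text
clock: 14.98
tcp_pos: [0.5491, 0.3189, 0.1231]
tcp_rot: [0.981, -0.192, -0.001, 0.0]
contact_force: [-0.0, 1.4, -1.8]
opening: 0.429
```

>>> {"name": "jog_arm", "arguments": {
  "moves": [
    [0.8,0.57,-0.95,0,0],
    [0.8,0.57,-0.95,0,0],
    [0.8,0.57,-0.95,0,0],
    [0.8,0.57,-0.95,0,0],
    [0.8,0.57,-0.95,0,0]
  ]
}}

```text
clock: 15.6
tcp_pos: [0.6057, 0.2258, 0.1237]
tcp_rot: [0.982, -0.19, -0.0, -0.0]
contact_force: [0.1, -0.0, -1.4]
opening: 0.43
```

```bash
python3 chk.py 9 6
```

```text
[0.60602787 0.22520579 0.12381126] 0.43088254410031607
```

View pics/c9.png

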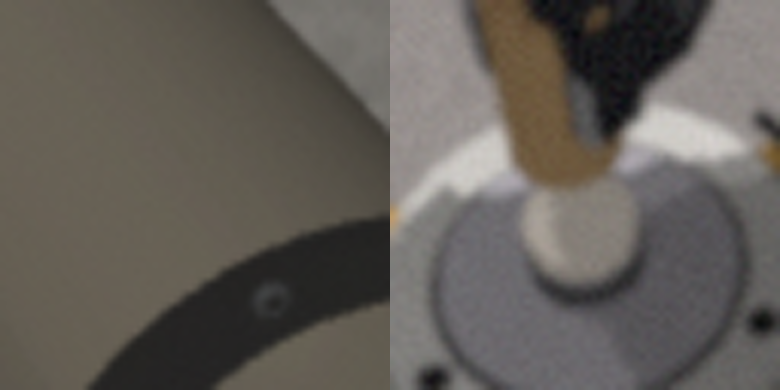

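>>> {"name": "jog_arm", "arguments": {
  "moves": [
    [0.8,0.005,-0.014,-0.1,0],
    [0.8,0.005,-0.014,-0.3,0],
    [0.8,0.005,-0.014,-0.39,0],
    [0.8,0.005,-0.014,-0.39,0],
    [0.8,0.005,-0.014,-0.39,0]
  ]
}}

```text
clock: 16.32
tcp_pos: [0.6074, 0.2225, 0.085]
tcp_rot: [0.981, -0.192, 0.0, -0.0]
contact_force: [-0.4, 0.3, -1.3]
opening: 0.427
```

```bash
python3 chk.py 10 2
cat > ov.py <<'E'
from h import *
import sys
# overlay circles: file n, x0 y0 w, then x,y,z triples
f,n,x0,y0,w=sys.argv[1],sys.argv[2],*map(int,sys.argv[3:6])
im=cv2.imread('pics/'+f)[y0:y0+w,x0:x0+w]; k=580//w
im=cv2.convertScaleAbs(cv2.resize(im,None,fx=k,fy=k,interpolation=cv2.INTER_CUBIC),alpha=1.3)
cols=[(0,0,255),(255,0,0),(0,255,0),(0,255,255)]
v=list(map(float,sys.argv[6:]))
for i in range(0,len(v),3):
    for q in np.linspace(0,2*np.pi,60):
        p=(proj(n,(v[i]+.019*np.cos(q),v[i+1]+.019*np.sin(q),v[i+2]))-[x0,y0]+.5)*k
        cv2.circle(im,(int(p[0]),int(p[1])),1,cols[i//3%4],-1)
cv2.imwrite('pics/ov_'+f,im)
E
python3 ov.py s10.png side 225 235 70 .6067 .2238 .055 .6067 .2238 .060
```

```text
[0.60751925 0.22249678 0.08529203] 0.4274708090953453
```

View pics/ov_s10.png

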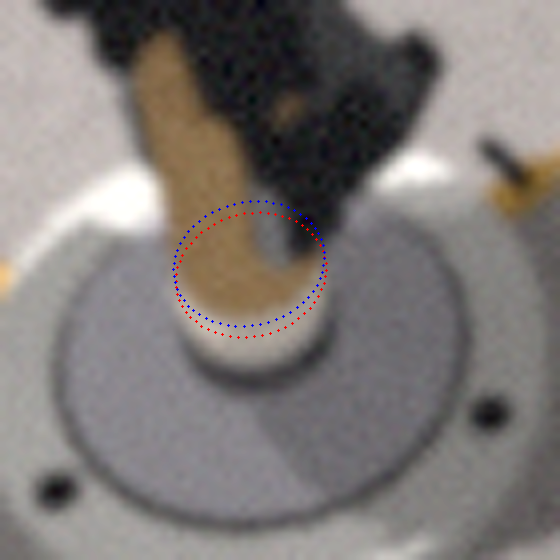

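Run:
```python
from h import *
s=cv2.imread('pics/s10.png')[:,:,::-1]
for u in (250,254,256,258,260,262): print(u,[ (v,)+tuple(s[v,u]) for v in range(266,284)])
```

```text
250 [(266, np.uint8(104), np.uint8(83), np.uint8(56)), (267, np.uint8(106), np.uint8(86), np.uint8(61)), (268, np.uint8(108), np.uint8(89), np.uint8(61)), (269, np.uint8(109), np.uint8(88), np.uint8(59)), (270, np.uint8(109), np.uint8(86), np.uint8(60)), (271, np.uint8(110), np.uint8(88), np.uint8(64)), (272, np.uint8(114), np.uint8(96), np.uint8(73)), (273, np.uint8(124), np.uint8(110), np.uint8(94)), (274, np.uint8(140), np.uint8(131), np.uint8(120)), (275, np.uint8(146), np.uint8(141), np.uint8(131)), (276, np.uint8(145), np.uint8(139), np.uint8(130)), (277, np.uint8(125), np.uint8(116), np.uint8(113)), (278, np.uint8(103), np.uint8(98), np.uint8(93)), (279, np.uint8(86), np.uint8(81), np.uint8(79)), (280, np.uint8(62), np.uint8(61), np.uint8(61)), (281, np.uint8(64), np.uint8(60), np.uint8(65)), (282, np.uint8(82), np.uint8(81), np.uint8(82)), (283, np.uint8(94), np.uint8(94), np.uint8(98))]
254 [(266, np.uint8(107), np.uint8(89), np.uint8(60)), (267, np.uint8(104), np.uint8(86), np.uint8(57)), (268, np.uint8(108), np.uint8(89), np.uint8(63)), (269, np.uint8(111), np.uint8(90), n
[... 3657 characters left out ...]
 np.uint8(106), np.uint8(90), np.uint8(67)), (271, np.uint8(112), np.uint8(101), np.uint8(86)), (272, np.uint8(117), np.uint8(106), np.uint8(95)), (273, np.uint8(126), np.uint8(118), np.uint8(110)), (274, np.uint8(126), np.uint8(119), np.uint8(113)), (275, np.uint8(127), np.uint8(120), np.uint8(112)), (276, np.uint8(119), np.uint8(114), np.uint8(108)), (277, np.uint8(108), np.uint8(104), np.uint8(101)), (278, np.uint8(83), np.uint8(80), np.uint8(79)), (279, np.uint8(63), np.uint8(63), np.uint8(62)), (280, np.uint8(48), np.uint8(49), np.uint8(51)), (281, np.uint8(54), np.uint8(54), np.uint8(55)), (282, np.uint8(63), np.uint8(62), np.uint8(64)), (283, np.uint8(77), np.uint8(76), np.uint8(79))]
```

The core's lower rim sits about 1 px (2–3 mm) too far toward -y. That agrees with the grasp offset of about -1.5 mm plus a TCP y of 0.2225. Correcting y by +2.8 mm, then lowering.

>>> {"name": "jog_arm", "arguments": {
  "moves": [
    [0.8,-0.003,0.028,0,0],
    [0.8,-0.003,0.028,-0.02,0],
    [0.8,-0.003,0.028,-0.035,0],
    [0.8,-0.003,0.028,-0.035,0]
  ]
}}

```text
clock: 16.92
tcp_pos: [0.6068, 0.2251, 0.0811]
tcp_rot: [0.981, -0.192, -0.0, 0.0]
contact_force: [0.5, -0.4, -1.1]
opening: 0.43
```

```bash
python3 chk.py 11 2; python3 ov.py s11.png side 225 235 70 .6067 .2238 .055 .6067 .2238 .0565
```

```text
[0.6069101  0.22511769 0.08127076] 0.43514665152705523
```

View pics/ov_s11.png

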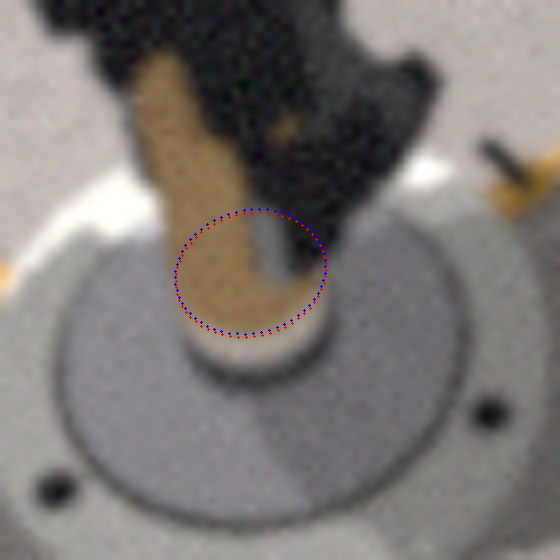

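Now aligned to within about 0.5 px, slightly left. Nudging x by -0.7 mm and lowering to contact.

>>> {"name": "jog_arm", "arguments": {
  "moves": [
    [0.8,-0.007,0,-0.006,0],
    [0.8,-0.007,0,-0.012,0],
    [0.8,-0.007,0,-0.012,0]
  ]
}}

```text
clock: 17.4
tcp_pos: [0.6062, 0.2252, 0.0801]
tcp_rot: [0.981, -0.192, -0.0, -0.0]
contact_force: [-0.3, 0.6, -2.2]
opening: 0.427
```

>>> {"name": "jog_arm", "arguments": {
  "moves": [
    [0.8,0,0,-0.006,0],
    [0.8,0,0,-0.006,0],
    [0.8,0,0,-0.006,0]
  ]
}}

```text
clock: 17.77
tcp_pos: [0.6063, 0.2252, 0.0797]
tcp_rot: [0.981, -0.192, 0.0, -0.0]
contact_force: [-0.9, -0.9, 3.0]
opening: 0.433
```

Contact (+3 N). Releasing.

>>> {"name": "jog_arm", "arguments": {
  "moves": [
    [0.52,0,0,-0.002,0],
    [0.45,0,0,-0.002,0],
    [0.3,0,0,-0.002,0],
    [0.1,0,0,0,0],
    [0,0,0,0,0]
  ]
}}

```text
clock: 18.4
tcp_pos: [0.6062, 0.2252, 0.0795]
tcp_rot: [0.981, -0.192, -0.0, -0.0]
contact_force: [-0.3, 0.2, -0.6]
opening: 0.997
```

>>> {"name": "jog_arm", "arguments": {
  "moves": [
    [0,0,0,0.2,0],
    [0,0,0,0.6,0],
    [0,0,0,1,0],
    [0,0,0,1,0]
  ]
}}

```text
clock: 18.9
tcp_pos: [0.6078, 0.2261, 0.1843]
tcp_rot: [0.981, -0.192, 0.003, -0.002]
contact_force: [0.3, -0.2, -1.4]
opening: 0.999
```

>>> {"name": "jog_arm", "arguments": {
  "moves": [
    [0,-0.2,-1,0.3,0],
    [0,-0.2,-1,0.3,0],
    [0,-0.2,-1,0.3,0]
  ]
}}

```text
clock: 19.27
tcp_pos: [0.5864, 0.1214, 0.2109]
tcp_rot: [0.981, -0.194, 0.001, 0.001]
contact_force: [-0.2, 1.0, -0.2]
opening: 1.0
```

>>> {"name": "jog_arm", "arguments": {
  "moves": [
    [0,-0.2,-1,0,0],
    [0,-0.2,-1,0,0],
    [0,-0.2,-1,0,0]
  ]
}}

```text
clock: 19.65
tcp_pos: [0.5658, 0.0224, 0.2096]
tcp_rot: [0.981, -0.194, -0.0, 0.001]
contact_force: [-0.4, 0.8, -0.8]
opening: 0.999
```

```bash
python3 chk.py 12 16; python3 ov.py s12.png side 225 225 70 .6067 .2238 .131 .6067 .2238 .055 .6067 .2238 .045;python3 ov.py t12.png top 195 140 58 .6067 .2238 .131 .6067 .2238 .045
python3 - <<'E'
import cv2,numpy as np
a=cv2.imread('pics/ov_s12.png');b=cv2.imread('pics/ov_t12.png')
cv2.imwrite('pics/d12.png',np.hstack([cv2.resize(a,(395,395)),cv2.resize(b,(395,395))]))
E
```

```text
[0.5662975  0.02593161 0.2097072 ] 1.0035351913628106
```

View pics/d12.png

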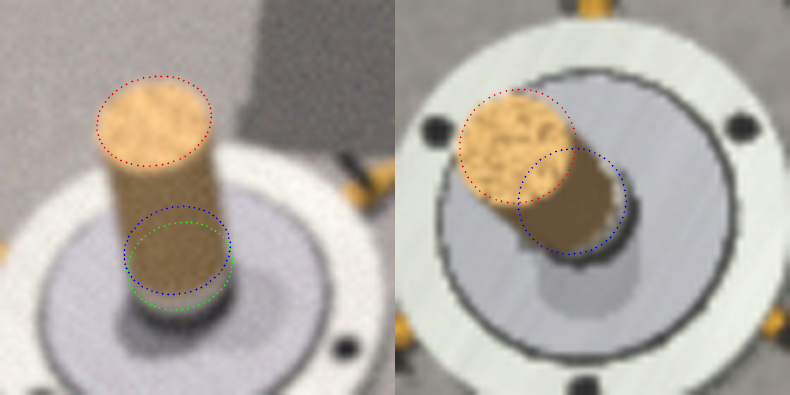

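Column so far is good: the core's top and foot outlines match the predicted circles in both views, so it's upright and centred to about 1 mm. Now the small bronze disc.

Run:
```python
from h import *
for n,u0,v0 in(('side',225,225),('top',195,140)):
    im=cv2.imread('pics/%s12.png'%n[0])[:,:,::-1].copy();h=cv2.cvtColor(im,cv2.COLOR_RGB2HSV).astype(int)
    m=((h[...,0]>8)&(h[...,0]<25)&(h[...,1]>60)&(h[...,2]>150)).astype(np.uint8)
    k=np.zeros_like(m);k[v0:v0+70,u0:u0+60]=1;m=cv2.morphologyEx(m*k,cv2.MORPH_CLOSE,np.ones((3,3)))
    c=max(cv2.findContours(m,0,1)[0],key=cv2.contourArea);e=cv2.fitEllipse(cv2.convexHull(c));print(n,e,plane(n,*e[0],.131))
```

```text
side ((251.5818328857422, 246.63397216796875), (15.367236137390137, 20.249839782714844), 76.219482421875) [0.60637623 0.22571178 0.131     ]
top ((211.7255401611328, 161.40267944335938), (15.558639526367188, 16.506181716918945), 62.45795822143555) [0.6057118 0.2255758 0.131    ]
```

>>> {"name": "jog_arm", "arguments": {
  "moves": [
    [0,-0.22,-1,0,0],
    [0,-0.22,-1,0,0],
    [0,-0.22,-1,0,0]
  ]
}}

```text
clock: 20.12
tcp_pos: [0.544, -0.0764, 0.2094]
tcp_rot: [0.981, -0.193, -0.0, 0.0]
contact_force: [0.8, 1.5, 1.1]
opening: 1.001
```

>>> {"name": "jog_arm", "arguments": {
  "moves": [
    [0,-0.22,-1,0,0],
    [0,-0.22,-1,0,0],
    [0,-0.22,-1,0,0]
  ]
}}

```text
clock: 20.5
tcp_pos: [0.5223, -0.1759, 0.2094]
tcp_rot: [0.981, -0.193, -0.0, 0.0]
contact_force: [-0.4, 0.4, -0.1]
opening: 1.001
```

>>> {"name": "jog_arm", "arguments": {
  "moves": [
    [0,-0.22,-1,0,0],
    [0,-0.22,-1,0,0],
    [0,-0.22,-1,0,0]
  ]
}}

```text
clock: 20.88
tcp_pos: [0.5006, -0.2756, 0.2093]
tcp_rot: [0.981, -0.192, -0.0, -0.0]
contact_force: [-0.4, 1.0, 0.4]
opening: 1.001
```

>>> {"name": "jog_arm", "arguments": {
  "moves": [
    [0,-0.22,-1,0,0],
    [0,-0.22,-1,0,0],
    [0,-0.22,-1,0,0],
    [0,-0.22,-1,0,0]
  ]
}}

```text
clock: 21.38
tcp_pos: [0.4799, -0.3722, 0.2094]
tcp_rot: [0.982, -0.19, 0.0, -0.001]
contact_force: [-0.2, 0.4, 0.1]
opening: 1.0
```

>>> {"name": "jog_arm", "arguments": {
  "moves": [
    [0,-0.03,-0.27,-1,0],
    [0,-0.03,-0.27,-1,0],
    [0,-0.03,-0.27,-1,0],
    [0,-0.03,-0.27,-1,0]
  ]
}}

```text
clock: 21.88
tcp_pos: [0.4769, -0.4006, 0.1112]
tcp_rot: [0.982, -0.191, 0.001, -0.0]
contact_force: [0.8, -0.2, 0.2]
opening: 0.997
```

>>> {"name": "jog_arm", "arguments": {
  "moves": [
    [0.3,0,0,-0.5,0],
    [0.3,0,0,-0.5,0],
    [0.3,0,0,-0.5,0],
    [0.3,0,0,-0.5,0]
  ]
}}

```text
clock: 22.38
tcp_pos: [0.4763, -0.4024, 0.0618]
tcp_rot: [0.981, -0.192, 0.001, 0.001]
contact_force: [-0.1, 0.2, 0.1]
opening: 0.699
```

Run:
```python
from h import *
s=save('side','s13.png');t=save('top','t13.png')
c=lambda i,u,v:cv2.resize(i[v-40:v+40,u-50:u+50],(400,320),interpolation=cv2.INTER_CUBIC)
cv2.imwrite('pics/c13.png',np.hstack([c(t,480,218),c(s,374,122)])[:,:,::-1])
print(monitor.state()['tcp_pos'],monitor.state()['opening'])
```

```text
[ 0.47584072 -0.4022793   0.06104574] 0.701651886360387
```

View pics/c13.png

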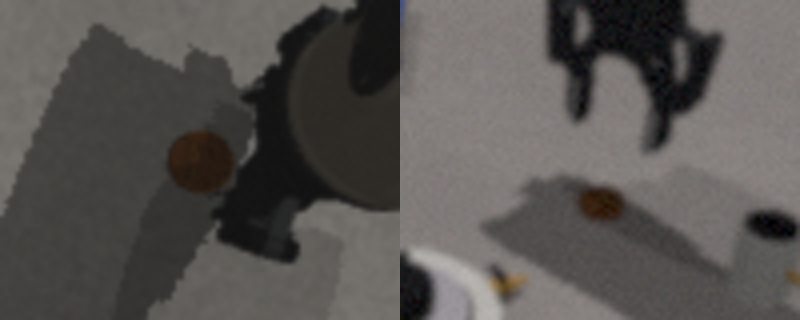

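The disc is at side crop (601,203), below the tips. Correcting x by +1 mm and y by +3 mm, then descending.

>>> {"name": "jog_arm", "arguments": {
  "moves": [
    [0.3,0.012,0.028,0,0],
    [0.3,0.012,0.028,-0.3,0],
    [0.3,0.012,0.028,-0.5,0],
    [0.3,0.012,0.028,-0.5,0],
    [0.3,0.012,0.028,-0.5,0]
  ]
}}

```text
clock: 23.1
tcp_pos: [0.4767, -0.3992, 0.01]
tcp_rot: [0.981, -0.192, 0.0, 0.0]
contact_force: [0.2, -0.4, -0.2]
opening: 0.703
```

Run:
```python
from h import *
s=save('side','s14.png')
cv2.imwrite('pics/c14.png',cv2.resize(s[90:160,330:430],(780,546),interpolation=cv2.INTER_CUBIC)[:,:,::-1])
print(monitor.state()['tcp_pos'],monitor.state()['opening'])
```

```text
[ 0.47686134 -0.39935172  0.0102885 ] 0.7001243668375986
```

View pics/c14.png

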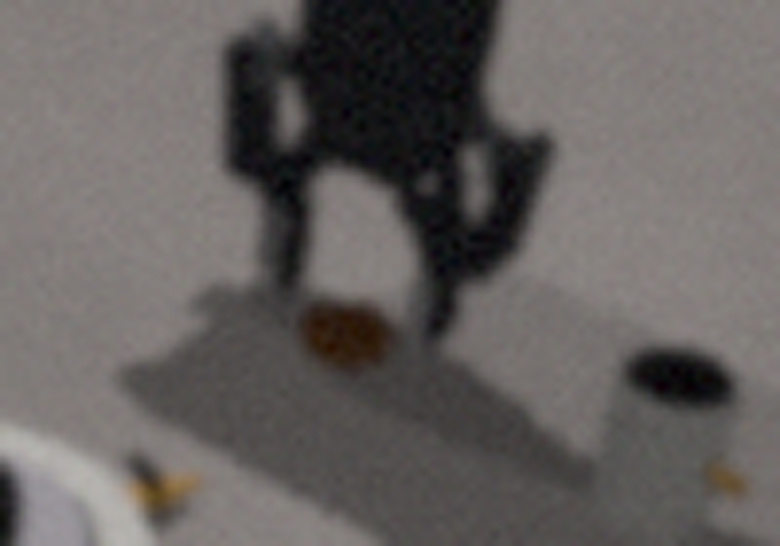

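The disc is between the tips: tips at (282,285) and (435,330), disc at (345,333). Lowering and gripping.

>>> {"name": "jog_arm", "arguments": {
  "moves": [
    [0.4,0,0,-0.072,0],
    [0.4,0,0,-0.072,0],
    [0.4,0,0,-0.072,0],
    [0.4,0,0,-0.072,0]
  ]
}}

```text
clock: 23.65
tcp_pos: [0.4765, -0.3991, 0.0024]
tcp_rot: [0.981, -0.192, 0.0, 0.0]
contact_force: [-0.2, 0.0, 0.1]
opening: 0.599
```

>>> {"name": "jog_arm", "arguments": {
  "moves": [
    [0.55,0,0,0,0],
    [0.8,0,0,0,0],
    [0.8,0,0,0,0],
    [0.8,0,0,0,0],
    [0.8,0,0,0,0]
  ]
}}

```text
clock: 24.28
tcp_pos: [0.4765, -0.3991, 0.0029]
tcp_rot: [0.981, -0.192, 0.0, 0.0]
contact_force: [-3.0, 2.8, 9.0]
opening: 0.405
```

>>> {"name": "jog_arm", "arguments": {
  "moves": [
    [0.8,0,0,0.1,0],
    [0.8,0,0,0.5,0],
    [0.8,0,0,1,0],
    [0.8,0,0,1,0],
    [0.8,0,0,1,0]
  ]
}}

```text
clock: 24.9
tcp_pos: [0.4762, -0.3991, 0.1025]
tcp_rot: [0.981, -0.192, 0.0, 0.0]
contact_force: [-0.0, -0.3, -0.9]
opening: 0.4
```

Run:
```python
from h import *
s=save('side','s15.png')
cv2.imwrite('pics/c15.png',cv2.resize(s[60:160,330:430],(580,580),interpolation=cv2.INTER_CUBIC)[:,:,::-1])
print(monitor.state()['tcp_pos'],monitor.state()['opening'])
```

```text
[ 0.47593679 -0.39879106  0.10177287] 0.4061307516703946
```

View pics/c15.png

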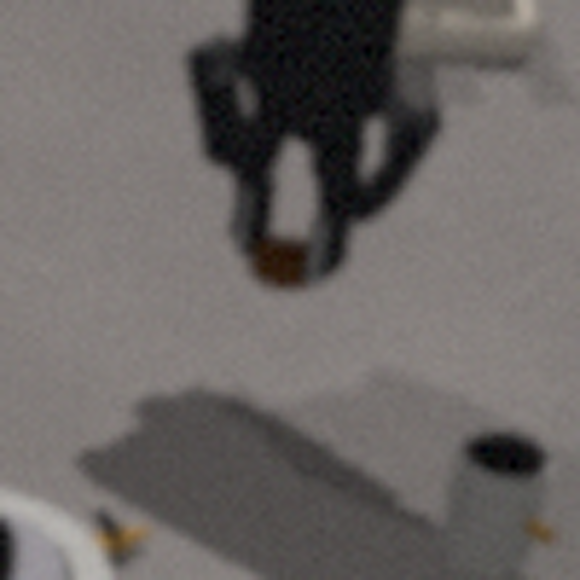

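The bronze disc is held level at crop (282,262). Travelling high to the column.

>>> {"name": "jog_arm", "arguments": {
  "moves": [
    [0.8,0.2,1,0.9,0],
    [0.8,0.2,1,0.9,0],
    [0.8,0.2,1,0.9,0]
  ]
}}

```text
clock: 25.32
tcp_pos: [0.4982, -0.2961, 0.194]
tcp_rot: [0.982, -0.19, 0.001, -0.0]
contact_force: [-1.2, -0.9, -0.9]
opening: 0.405
```

>>> {"name": "jog_arm", "arguments": {
  "moves": [
    [0.8,0.2,1,0,0],
    [0.8,0.2,1,0,0],
    [0.8,0.2,1,0,0]
  ]
}}

```text
clock: 25.7
tcp_pos: [0.5165, -0.1962, 0.1911]
tcp_rot: [0.982, -0.19, -0.001, -0.001]
contact_force: [0.0, 1.1, -1.2]
opening: 0.406
```

>>> {"name": "jog_arm", "arguments": {
  "moves": [
    [0.8,0.2,1,0,0],
    [0.8,0.2,1,0,0],
    [0.8,0.2,1,0,0]
  ]
}}

```text
clock: 26.08
tcp_pos: [0.5365, -0.0971, 0.1912]
tcp_rot: [0.982, -0.19, -0.001, -0.0]
contact_force: [0.3, -0.9, -1.6]
opening: 0.404
```

>>> {"name": "jog_arm", "arguments": {
  "moves": [
    [0.8,0.2,1,0,0],
    [0.8,0.2,1,0,0],
    [0.8,0.2,1,0,0]
  ]
}}

```text
clock: 26.45
tcp_pos: [0.5566, 0.0023, 0.1914]
tcp_rot: [0.982, -0.19, -0.001, -0.0]
contact_force: [0.2, -1.3, -1.1]
opening: 0.401
```

>>> {"name": "jog_arm", "arguments": {
  "moves": [
    [0.8,0.2,1,0,0],
    [0.8,0.2,1,0,0],
    [0.8,0.2,1,0,0]
  ]
}}

```text
clock: 26.82
tcp_pos: [0.5766, 0.1019, 0.1914]
tcp_rot: [0.982, -0.191, -0.001, -0.0]
contact_force: [-0.5, -0.7, -1.0]
opening: 0.403
```

>>> {"name": "jog_arm", "arguments": {
  "moves": [
    [0.8,0.2,1,0,0],
    [0.8,0.2,1,0,0],
    [0.8,0.2,1,0,0],
    [0.8,0.2,1,0,0],
    [0.8,0.2,1,0,0]
  ]
}}

```text
clock: 27.45
tcp_pos: [0.5968, 0.1984, 0.192]
tcp_rot: [0.981, -0.193, -0.0, 0.001]
contact_force: [-0.3, 0.1, -0.3]
opening: 0.403
```

>>> {"name": "jog_arm", "arguments": {
  "moves": [
    [0.8,0.095,0.25,0,0],
    [0.8,0.095,0.25,-0.2,0],
    [0.8,0.095,0.25,-0.45,0],
    [0.8,0.095,0.25,-0.45,0],
    [0.8,0.095,0.25,-0.45,0]
  ]
}}

```text
clock: 28.08
tcp_pos: [0.6062, 0.2253, 0.1479]
tcp_rot: [0.981, -0.192, 0.0, -0.0]
contact_force: [-0.1, 0.5, -0.2]
opening: 0.409
```

```bash
python3 chk.py 16 16; python3 ov.py s16.png side 225 215 58 .6067 .2238 .131 .6067 .2238 .144
```

```text
[0.60641638 0.22575908 0.14834592] 0.4026105264665456
```

View pics/ov_s16.png

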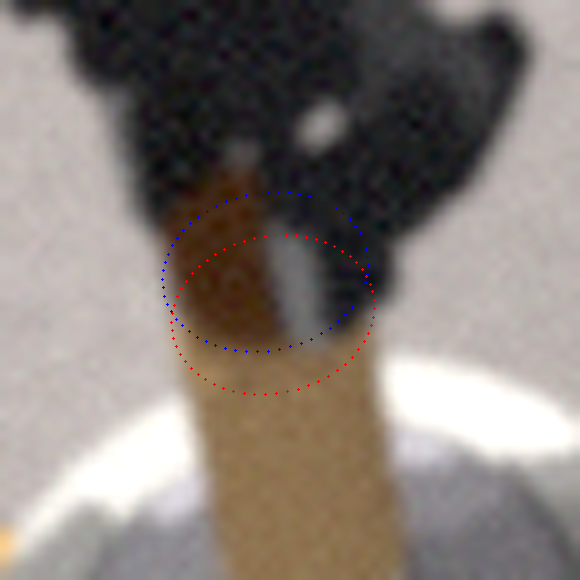

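The bronze disc is where predicted and over the core (bronze bottom edge at about (260,350), core rim below it). Trimming y by -1 mm and lowering.

>>> {"name": "jog_arm", "arguments": {
  "moves": [
    [0.8,0,-0.01,-0.05,0],
    [0.8,0,-0.01,-0.1,0],
    [0.8,0,-0.01,-0.13,0],
    [0.8,0,-0.01,-0.13,0],
    [0.8,0,-0.01,-0.13,0]
  ]
}}

```text
clock: 28.8
tcp_pos: [0.6058, 0.225, 0.1342]
tcp_rot: [0.981, -0.192, -0.0, 0.0]
contact_force: [-0.5, 0.4, -1.1]
opening: 0.402
```

>>> {"name": "jog_arm", "arguments": {
  "moves": [
    [0.8,0,0,-0.01,0],
    [0.8,0,0,-0.01,0],
    [0.8,0,0,-0.01,0]
  ]
}}

```text
clock: 29.18
tcp_pos: [0.6061, 0.2252, 0.134]
tcp_rot: [0.981, -0.192, 0.0, -0.0]
contact_force: [-3.4, -0.3, 7.5]
opening: 0.406
```

Contact at the expected height. Releasing and lifting.

>>> {"name": "jog_arm", "arguments": {
  "moves": [
    [0.52,0,0,0.004,0],
    [0.45,0,0,0.004,0],
    [0.3,0,0,0.004,0],
    [0.1,0,0,0.004,0],
    [0,0,0,0.004,0]
  ]
}}

```text
clock: 29.8
tcp_pos: [0.6059, 0.225, 0.1337]
tcp_rot: [0.981, -0.192, -0.0, -0.0]
contact_force: [-0.2, -0.2, 0.1]
opening: 1.003
```

>>> {"name": "jog_arm", "arguments": {
  "moves": [
    [0,0,0,0.1,0],
    [0,0,0,0.5,0],
    [0,0,0,1,0],
    [0,0,0,1,0]
  ]
}}

```text
clock: 30.3
tcp_pos: [0.6076, 0.2261, 0.2386]
tcp_rot: [0.981, -0.192, 0.003, -0.002]
contact_force: [0.2, -0.3, -1.1]
opening: 0.999
```

>>> {"name": "jog_arm", "arguments": {
  "moves": [
    [0,-1,-0.3,0,0],
    [0,-1,-0.3,0,0],
    [0,-1,-0.3,0,0],
    [0,-1,-0.3,0,0]
  ]
}}

```text
clock: 30.8
tcp_pos: [0.5063, 0.1949, 0.234]
tcp_rot: [0.981, -0.192, 0.0, -0.0]
contact_force: [1.0, 0.1, 0.4]
opening: 1.002
```

```bash
python3 chk.py 17 16; python3 ov.py s17.png side 225 215 72 .6067 .2238 .141 .6067 .2238 .045;python3 ov.py t17.png top 190 140 58 .6067 .2238 .141 .6067 .2238 .045
python3 - <<'E'
import cv2,numpy as np
a=cv2.imread('pics/ov_s17.png');b=cv2.imread('pics/ov_t17.png')
cv2.imwrite('pics/d17.png',np.hstack([cv2.resize(a,(395,395)),cv2.resize(b,(395,395))]))
E
```

```text
[0.5065432  0.19518522 0.23364441] 0.9999424365493255
```

View pics/d17.png

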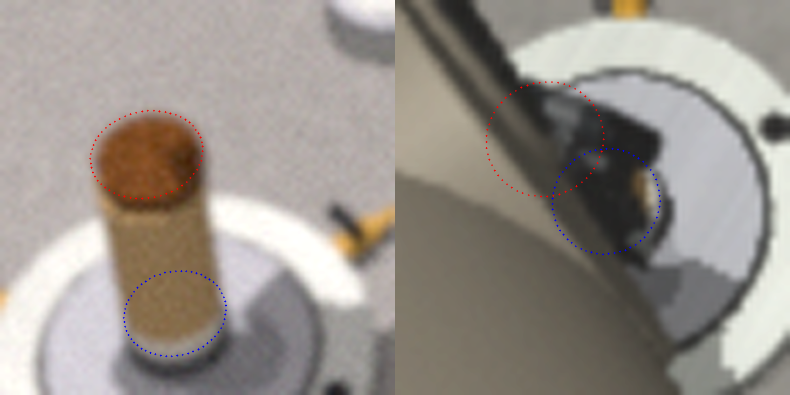

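The bronze disc sits squarely on the core in the side view; the arm hides it in the top view. Now the cap.

>>> {"name": "jog_arm", "arguments": {
  "moves": [
    [0,-0.685,-0.095,-0.8,0],
    [0,-0.685,-0.095,-0.8,0],
    [0,-0.685,-0.095,-0.8,0],
    [0,-0.685,-0.095,-0.8,0]
  ]
}}

```text
clock: 31.4
tcp_pos: [0.4386, 0.1861, 0.1542]
tcp_rot: [0.981, -0.192, 0.0, -0.0]
contact_force: [-0.1, -0.1, -0.2]
opening: 1.001
```

>>> {"name": "jog_arm", "arguments": {
  "moves": [
    [0.15,0,0,-0.95,0],
    [0.15,0,0,-0.95,0],
    [0.15,0,0,-0.95,0],
    [0.15,0,0,-0.95,0]
  ]
}}

```text
clock: 31.9
tcp_pos: [0.4388, 0.1862, 0.0602]
tcp_rot: [0.981, -0.192, 0.001, -0.001]
contact_force: [-0.8, -0.6, 0.7]
opening: 0.848
```

Run:
```python
from h import *
s=save('side','s18.png');t=save('top','t18.png')
c=lambda i,u,v:cv2.resize(i[v-40:v+40,u-50:u+50],(400,320),interpolation=cv2.INTER_CUBIC)
cv2.imwrite('pics/c18.png',np.hstack([c(t,238,240),c(s,340,276)])[:,:,::-1])
print(monitor.state()['tcp_pos'],monitor.state()['opening'])
```

```text
[0.43876381 0.18600456 0.06036788] 0.8473640021346016
```

View pics/c18.png

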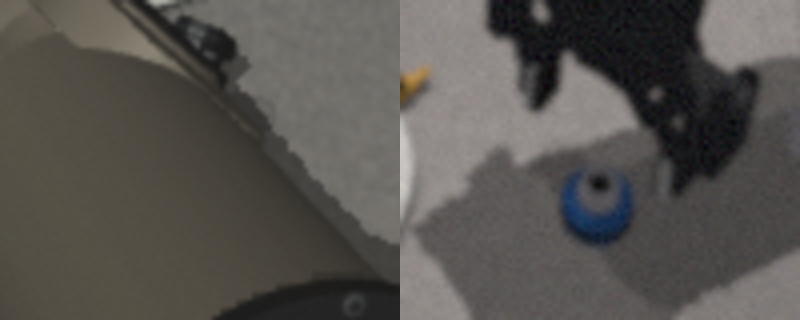

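The cap is at side crop (598,205), upright with its dimple up, between the jaws at (540,85) and (680,175). Descending.

>>> {"name": "jog_arm", "arguments": {
  "moves": [
    [0.15,-0.008,-0.003,-0.2,0],
    [0.15,-0.008,-0.003,-0.45,0],
    [0.15,-0.008,-0.003,-0.56,0],
    [0.15,-0.008,-0.003,-0.56,0],
    [0.15,-0.008,-0.003,-0.56,0]
  ]
}}

```text
clock: 32.62
tcp_pos: [0.4372, 0.1855, 0.0036]
tcp_rot: [0.981, -0.192, 0.001, -0.0]
contact_force: [0.0, 0.2, -0.3]
opening: 0.85
```

>>> {"name": "jog_arm", "arguments": {
  "moves": [
    [0.4,0,0,0,0],
    [0.8,0,0,0,0],
    [0.8,0,0,0,0],
    [0.8,0,0,0,0],
    [0.8,0,0,0,0]
  ]
}}

```text
clock: 33.25
tcp_pos: [0.4369, 0.1852, 0.0034]
tcp_rot: [0.981, -0.192, 0.0, -0.0]
contact_force: [-4.0, -1.9, 16.6]
opening: 0.424
```

>>> {"name": "jog_arm", "arguments": {
  "moves": [
    [0.8,0,0,0.1,0],
    [0.8,0,0,0.5,0],
    [0.8,0,0,1,0],
    [0.8,0,0,1,0],
    [0.8,0,0,1,0]
  ]
}}

```text
clock: 33.88
tcp_pos: [0.4366, 0.1848, 0.1028]
tcp_rot: [0.981, -0.192, 0.0, 0.0]
contact_force: [-0.8, -0.0, -1.1]
opening: 0.424
```

Run:
```python
from h import *
s=save('side','s19.png')
cv2.imwrite('pics/c19.png',cv2.resize(s[210:310,290:390],(580,580),interpolation=cv2.INTER_CUBIC)[:,:,::-1])
print(monitor.state()['tcp_pos'],monitor.state()['opening'])
```

```text
[0.43618927 0.18474822 0.10226   ] 0.41563768876401613
```

View pics/c19.png

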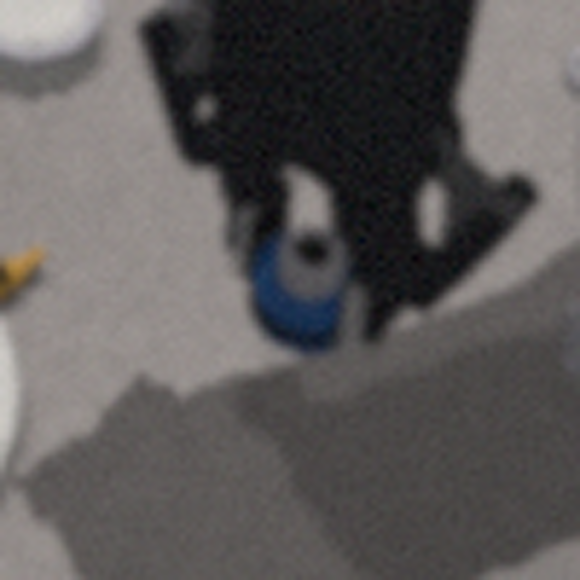

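The cap is held upright with its dimple visible at crop (312,247). Moving up and over the column.

>>> {"name": "jog_arm", "arguments": {
  "moves": [
    [0.8,0.3,0,0.9,0],
    [0.8,0.7,0.2,0.9,0],
    [0.8,0.85,0.2,0.9,0],
    [0.8,0.85,0.2,0.9,0]
  ]
}}

```text
clock: 34.42
tcp_pos: [0.5212, 0.2047, 0.1909]
tcp_rot: [0.981, -0.192, -0.001, 0.001]
contact_force: [-0.5, -1.0, -0.9]
opening: 0.417
```

>>> {"name": "jog_arm", "arguments": {
  "moves": [
    [0.8,0.5,0.1,0,0],
    [0.8,0.83,0.19,0,0],
    [0.8,0.83,0.19,0,0],
    [0.8,0.83,0.19,0,0],
    [0.8,0.83,0.19,0,0]
  ]
}}

```text
clock: 35.05
tcp_pos: [0.6034, 0.2239, 0.1924]
tcp_rot: [0.982, -0.191, -0.0, 0.0]
contact_force: [-1.0, -0.5, -1.0]
opening: 0.415
```

>>> {"name": "jog_arm", "arguments": {
  "moves": [
    [0.8,0,0,-0.2,0],
    [0.8,0,0,-0.35,0],
    [0.8,0,0,-0.35,0],
    [0.8,0,0,-0.35,0],
    [0.8,0,0,-0.35,0]
  ]
}}

```text
clock: 35.67
tcp_pos: [0.6049, 0.2243, 0.1582]
tcp_rot: [0.981, -0.192, 0.0, -0.0]
contact_force: [-1.1, -0.6, -0.7]
opening: 0.421
```

```bash
python3 chk.py 20 16; python3 ov.py s20.png side 225 205 72 .6062 .2245 .141 .6062 .2245 .153
```

```text
[0.60482854 0.22428445 0.15816246] 0.420823554286609
```

View pics/ov_s20.png

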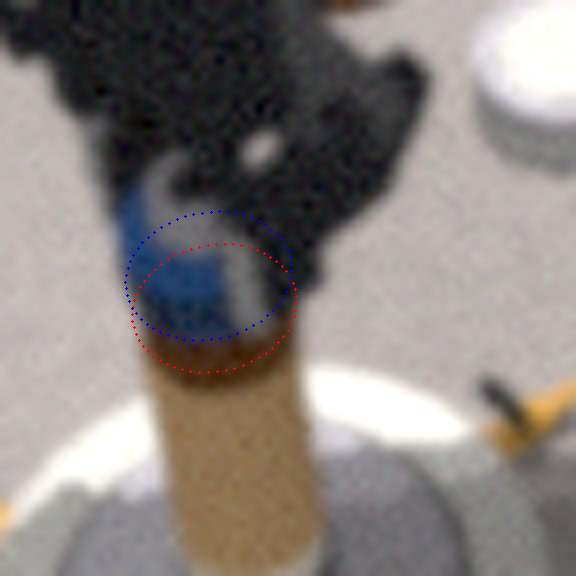

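The cap is over the bronze disc: its lower edge at about (205,337) matches the prediction. x +1.2 mm, then lower.

>>> {"name": "jog_arm", "arguments": {
  "moves": [
    [0.8,0.012,0.003,-0.05,0],
    [0.8,0.012,0.003,-0.1,0],
    [0.8,0.012,0.003,-0.125,0],
    [0.8,0.012,0.003,-0.125,0],
    [0.8,0.012,0.003,-0.125,0]
  ]
}}

```text
clock: 36.4
tcp_pos: [0.6058, 0.2245, 0.1452]
tcp_rot: [0.981, -0.192, -0.0, -0.0]
contact_force: [-1.2, -0.9, -0.4]
opening: 0.42
```

>>> {"name": "jog_arm", "arguments": {
  "moves": [
    [0.8,0,0,-0.008,0],
    [0.8,0,0,-0.012,0],
    [0.8,0,0,-0.012,0]
  ]
}}

```text
clock: 36.78
tcp_pos: [0.606, 0.2247, 0.1446]
tcp_rot: [0.981, -0.192, 0.0, -0.0]
contact_force: [-0.8, 0.3, 5.2]
opening: 0.421
```

Contact at the expected height. Releasing, lifting, and moving well clear.

>>> {"name": "jog_arm", "arguments": {
  "moves": [
    [0.52,0,0,0.004,0],
    [0.45,0,0,0.004,0],
    [0.3,0,0,0.004,0],
    [0.1,0,0,0.004,0],
    [0,0,0,0.004,0]
  ]
}}

```text
clock: 37.4
tcp_pos: [0.6058, 0.2244, 0.1444]
tcp_rot: [0.981, -0.192, -0.0, -0.0]
contact_force: [0.3, 0.3, -0.4]
opening: 1.0
```

>>> {"name": "jog_arm", "arguments": {
  "moves": [
    [0,0,0,0.1,0],
    [0,0,0,0.5,0],
    [0,0,0,1,0],
    [0,0,0,1,0]
  ]
}}

```text
clock: 37.9
tcp_pos: [0.6074, 0.2255, 0.2493]
tcp_rot: [0.981, -0.192, 0.003, -0.002]
contact_force: [0.3, -0.2, -0.3]
opening: 0.997
```

>>> {"name": "jog_arm", "arguments": {
  "moves": [
    [0,-0.3,-1,0,0],
    [0,-0.3,-1,0,0],
    [0,-0.3,-1,0,0],
    [0,-0.3,-1,0,0]
  ]
}}

```text
clock: 38.4
tcp_pos: [0.5758, 0.1249, 0.2445]
tcp_rot: [0.981, -0.192, 0.0, -0.0]
contact_force: [0.2, 1.1, -0.7]
opening: 1.0
```

>>> {"name": "jog_arm", "arguments": {
  "moves": [
    [0,-0.3,-1,0,0],
    [0,-0.3,-1,0,0],
    [0,-0.3,-1,0,0],
    [0,-0.3,-1,0,0]
  ]
}}

```text
clock: 38.9
tcp_pos: [0.5461, 0.0259, 0.2445]
tcp_rot: [0.982, -0.191, 0.0, -0.0]
contact_force: [0.4, 0.4, 1.3]
opening: 1.002
```

>>> {"name": "jog_arm", "arguments": {
  "moves": [
    [0,-0.3,-1,0,0],
    [0,-0.3,-1,0,0],
    [0,-0.3,-1,0,0],
    [0,-0.3,-1,0,0]
  ]
}}

```text
clock: 39.4
tcp_pos: [0.5165, -0.0738, 0.2444]
tcp_rot: [0.982, -0.191, 0.0, -0.0]
contact_force: [-0.7, 0.7, 0.2]
opening: 0.996
```

```bash
python3 chk.py 21 16; python3 ov.py s21.png side 220 205 82 .6067 .2238 .161 .6067 .2238 .141 .6067 .2238 .055 .6067 .2238 .045;python3 ov.py t21.png top 190 140 58 .6067 .2238 .161 .6067 .2238 .045
python3 - <<'E'
import cv2,numpy as np
a=cv2.imread('pics/ov_s21.png');b=cv2.imread('pics/ov_t21.png')
cv2.imwrite('pics/d21.png',np.hstack([cv2.resize(a,(395,395)),cv2.resize(b,(395,395))]))
E
```

```text
[ 0.5163941  -0.07366148  0.2443665 ] 0.9993730344984807
```

View pics/d21.png

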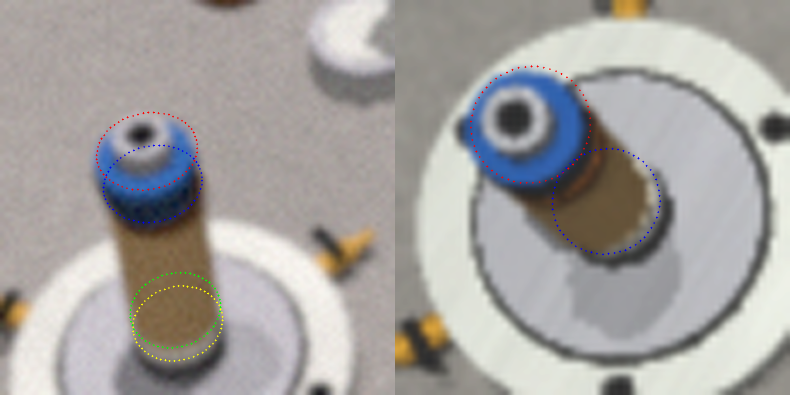

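View pics/t21.png

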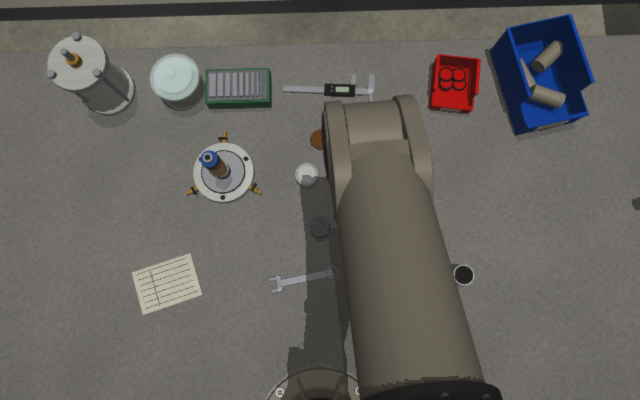

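View pics/s21.png

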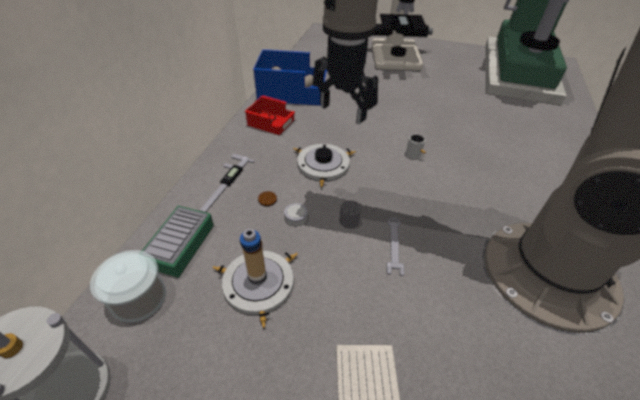

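Run:
```python
from h import *
for n,b in(('side',(238,222,266,255)),('top',(198,146,224,176))):
    im=cv2.imread('pics/%s21.png'%n[0])[:,:,::-1].copy();h=cv2.cvtColor(im,cv2.COLOR_RGB2HSV).astype(int)
    u0,v0,u1,v1=b;k=np.zeros(im.shape[:2],np.uint8);k[v0:v1,u0:u1]=1
    m=((h[...,0]>98)&(h[...,0]<125)&(h[...,1]>110)&(h[...,2]>130)).astype(np.uint8)*k
    c=max(cv2.findContours(m,0,1)[0],key=cv2.contourArea);e=cv2.fitEllipse(cv2.convexHull(c));print(n,'blue',e,plane(n,*e[0],.161))
    # boss: low-sat bright inside hull
    hm=np.zeros_like(m);cv2.fillConvexPoly(hm,cv2.convexHull(c),1)
    w=np.clip(90-im.max(2).astype(float),0,None)*hm; ys,xs=np.nonzero(hm)
    # dark cluster nearest boss
    bm=((h[...,1]<60)&(h[...,2]>110)).astype(np.uint8)*cv2.dilate(hm,np.ones((9,9)))
    cs=cv2.findContours(bm,0,1)[0]
    for q in cs:
        if cv2.contourArea(q)>15: e=cv2.fitEllipse(q);print(' boss',e,plane(n,*e[0],.173))
```

```text
side blue ((249.45639038085938, 237.1849365234375), (13.395513534545898, 19.227872848510742), 77.72348022460938) [0.60634067 0.2272089  0.161     ]
 boss ((249.51332092285156, 237.67315673828125), (19.758312225341797, 27.753211975097656), 78.36453247070312) [0.60041802 0.23672689 0.173     ]
top blue ((208.17886352539062, 157.73643493652344), (14.556131362915039, 15.233452796936035), 8.43940258026123) [0.60691607 0.22650426 0.161     ]
 boss ((207.0, 157.0), (8.515780448913574, 8.515780448913574), 0.0) [0.60564836 0.22621281 0.173     ]
 boss ((208.04299926757812, 155.94906616210938), (18.39375877380371, 21.738739013671875), 81.86788177490234) [0.60789548 0.22401295 0.173     ]
```

The column stands complete in both views, with the cap's dimple up. The tin (307,175), granite (320,227) and wide disc (320,139) are where they were. The arm is clear, at TCP (0.516, -0.074, 0.244). The raw camera fit puts the cap 2–3 mm in +y of the pedestal. About 2 mm of the same height-dependent drift shows between the foot and top of the upright core, so most of it is calibration tilt; arm readings put the offset at about 1 mm. Handing in.

Run:
```python
from h import *
arm.sign_off(); print(monitor.state()['clock'])
```

```text
the job is handed in; nothing more can be done
the job is handed in; nothing more can be done
```

The column is built on the steel pedestal in the order asked: ceramic disc, sandstone core, small bronze disc, then the blue cap with its dimple up. I handed it in at about 39.5 s of the 131 s allowed.

- **Placing:** each piece was lowered until the wrist force showed light contact (3 to 14 N) within 1 mm of the expected height, then released. The highest force I read was about 18 N, while closing on the ceramic disc at the bench.
- **Upright and clear:** the last pictures show all four pieces stacked upright with the arm well clear. The granite core, wide bronze disc and tin are in their starting places.
- **Centring, checks disagree:** the arm's own position readings put every piece within about 1 to 1.5 mm of the pedestal axis. The camera fits drift with height, from about 1 mm at the ceramic disc to 2.5–3.5 mm in +y at the cap.
- **Why I left it:** about 2 mm of that drift also shows between the foot and top of the upright core, so I took most of it to be camera calibration error. I did not re-place the cap, so its true offset, probably 1 to 2 mm, is not confirmed independently.
- **Not checked:** the bronze disc was checked only in the side view before the cap went on, because the arm hid it from the top camera.

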